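# Load the deodorant dispenser, opened can first

### The job

Load the three deodorant cans lying down into the can dispenser: lay each one on its loading edge and push it in past the spring flap, one at a time, so that the opened can without a cap comes out first and the two capped ones follow in either order. Do not force the dispenser, and leave the other things on the shelf where they are.

Things in the scene. Friction and masses are not known exactly. Their poses are not given: they have to be found in the camera images.
- rack: Two-tier gravity can dispenser, clear acrylic with white runs, fixed, 345 x 158 x 182 mm high, 138.5 mm wide inside. Origin under the middle, on the shelf; x to its closed back (away from the robot), y left, z up. Cans lie across (along y), enter on top at the front, roll back down the upper run, drop at the back and roll forward down the lower run to the outlet under the loading edge.
- rack_landing (a point): Floor of the landing (loading edge), the open front of the upper run: x -56, z 127 mm from the rack's origin, mid-width, axes as the rack's. It runs from a bead 4 mm high at x -115 to the hood at x 3, falling 8 degrees inwards, 150 mm wide, guided to 138.5 at the hood; side panels reach z 147. A can laid here across rolls in and rests on the flap, axis at x -16.
- rack_hood (a point): Middle of the lower front edge of the level hood, x 3, z 177 mm from the rack's origin; hood 5 mm thick, it covers all of the rack behind this edge (floor of the upper run here 119 mm high). The gripper cannot go in under it: a can is pushed from its front side.
- rack_outlet (a point): Floor of the lower run where the first can comes to rest, x -153, z 15 mm from the rack's origin, below and in front of the landing; stop 46 mm high in front of it, side panels here 70 mm high, no roof in front of x -117. The next cans queue behind it, 45 mm apart.
- flap (a joint): Grey spring flap under the hood's edge, hinged at its top (x 4, z 175 mm from the rack's origin), 134 mm wide, lower edge at z 157. 0 = hanging closed; grows (rad, to 1.45) swinging inwards only. Its edge takes 1 to 3 N, a can binding in the guides up to 15; it throws a can back out if the push stops early. Past x = 20 the can rolls on and the flap shuts.
- can_open_mid (a point): Opened deodorant can: plain aluminium cylinder 45 mm across and 100 mm long, then a domed shoulder (to 113 mm), a thin neck and a bare white spray head 33 mm across, 134.5 mm long in all, no cap; about 110 g (varies). Starts standing. This point lies on its axis, 66 mm above its base (half-way up); its z axis points along the can from base to head.
- can_new1_mid (a point): New deodorant can: the same aluminium cylinder 45 mm across and 100 mm long, with a white flat-ended plastic cap 43 mm across, nearly flush, 134.5 mm long in all; about 150 g (varies). Starts standing. This point lies on its axis, 66 mm above its base; its z axis points along the can from base to cap.
- can_new2_mid (a point): The other new deodorant can, just like can_new1.
- elbow: Bystander: white PVC pipe elbow lying flat, 48 mm thick; origin under its bend, its two 64 mm arms along its own x and y.
- shower_head: Bystander: chrome hand shower lying face down, head 80 mm across and 26 mm high; origin under the head, handle 150 mm along its own -x.
- cartridge: Bystander: grey plastic tap cartridge, 39 mm across, 64 mm high, standing in the clear acrylic tray; origin under its centre.
- wrench: Bystander: steel adjustable wrench lying flat, about 195 mm long along its own x, 11 mm high; origin near its middle.
- clip_box: Bystander: hinged plastic box, shut, 90 x 130 x 53 mm, its spring clip on the -x side; origin under its centre.
- tray: Clear acrylic tray fixed to the shelf, 150 x 110 x 28 mm, holding the cartridge; origin under its centre.
There are look-alikes about, which are no part of the job. Leave any brown look-alike of the part that bears can_new2_mid alone.

How it is judged:
On the way, in this order (a step that is already met when the one before it is completed fails the run):
1. the opened can has gone in past the flap while both capped cans are still outside the dispenser (x of can_open_mid in the frame of rack between 0.02 and 0.165 m and y of can_open_mid in the frame of rack between -0.03 and 0.03 m and z of can_open_mid in the frame of rack between 0.03 and 0.16 m and horizontal distance between each of can_new1_mid, can_new2_mid and rack_landing above 0.08 m).
2. one capped can has gone in past the flap while the other is still outside it ((((x of can_new1_mid in the frame of rack between 0.02 and 0.165 m and y of can_new1_mid in the frame of rack between -0.03 and 0.03 m and z of can_new1_mid in the frame of rack between 0.03 and 0.16 m) and not (x of can_new2_mid in the frame of rack between 0.02 and 0.165 m and y of can_new2_mid in the frame of rack between -0.03 and 0.03 m and z of can_new2_mid in the frame of rack between 0.03 and 0.16 m)) or ((x of can_new2_mid in the frame of rack between 0.02 and 0.165 m and y of can_new2_mid in the frame of rack between -0.03 and 0.03 m and z of can_new2_mid in the frame of rack between 0.03 and 0.16 m) and not (x of can_new1_mid in the frame of rack between 0.02 and 0.165 m and y of can_new1_mid in the frame of rack between -0.03 and 0.03 m and z of can_new1_mid in the frame of rack between 0.03 and 0.16 m)))).
At the end, for the whole second after the job is handed in: Opened can at rest at the outlet stop (axis 135-170 mm in front of the rack origin), the capped ones at rest behind it in the lower run (85-128 and 35-85 mm, either order), all lying level within 10 degrees and within 30 mm of the middle; flap closed (under 0.15 rad) (x of can_open_mid in the frame of rack between -0.17 and -0.135 m and y of can_open_mid in the frame of rack between -0.03 and 0.03 m and z of can_open_mid in the frame of rack between 0.015 and 0.065 m and angle between can_open_mid's own z axis and vertical between 1.4 and 1.75 rad and linear speed of can_open below 0.02 m/s and (((x of can_new1_mid in the frame of rack between -0.128 and -0.085 m and y of can_new1_mid in the frame of rack between -0.03 and 0.03 m and z of can_new1_mid in the frame of rack between 0.015 and 0.065 m and angle between can_new1_mid's own z axis and vertical between 1.4 and 1.75 rad and linear speed of can_new1 below 0.02 m/s) and (x of can_new2_mid in the frame of rack between -0.085 and -0.035 m and y of can_new2_mid in the frame of rack between -0.03 and 0.03 m and z of can_new2_mid in the frame of rack between 0.015 and 0.065 m and angle between can_new2_mid's own z axis and vertical between 1.4 and 1.75 rad and linear speed of can_new2 below 0.02 m/s)) or ((x of can_new2_mid in the frame of rack between -0.128 and -0.085 m and y of can_new2_mid in the frame of rack between -0.03 and 0.03 m and z of can_new2_mid in the frame of rack between 0.015 and 0.065 m and angle between can_new2_mid's own z axis and vertical between 1.4 and 1.75 rad and linear speed of can_new2 below 0.02 m/s) and (x of can_new1_mid in the frame of rack between -0.085 and -0.035 m and y of can_new1_mid in the frame of rack between -0.03 and 0.03 m and z of can_new1_mid in the frame of rack between 0.015 and 0.065 m and angle between can_new1_mid's own z axis and vertical between 1.4 and 1.75 rad and linear speed of can_new1 below 0.02 m/s))) and value of joint flap below 0.15 rad); the robot touches nothing.
It fails at once if one of the bystanders shifted by more than 30 mm (distance of any of elbow, shower_head, cartridge, wrench, clip_box from where it was at the start of the episode above 0.03 m).
It fails at once if the robot presses on the dispenser or its flap with more than 40 N (contact force between any of the fingers, the arm and rack above 40 N).
It also fails if it takes over 72 s, if anything falls off the work surface, if the arm or the gripper's body presses on something with over 40 N, if the wrist force passes 120 N, or if a joint passes its speed limit or range.

### The arm

A 6-joint arm with a two-finger parallel gripper is mounted at the origin on the work surface. World frame = base frame: x ahead of the robot, y to its left, z up, the work surface at z = 0. Lengths are in m, angles in rad, forces in N, time in s.
With the tool pointing down it reaches from about 0.25 to 0.775 m from the base axis. Payload 4 kg.
Tool frame: the origin (TCP) lies at the very end of the fingers, on their centre line; the grasp point (between the pads) lies 19 mm behind it (grip_depth is the z of the grasp point in the tool frame, in m); z points along the fingers, y is the line along which they close (so a half turn about z gives the same grasp; the last joint's range is limited). The gripper opens to 85 mm and grips with 20 to 120 N. Pads are 22 mm wide; open, the fingers measure 114 mm over their backs; the gripper's body (76 mm by 85 mm) begins 54 mm behind the grasp point. The pads swing forward as they close: fully open they stand 13 mm farther back than shut.
Start: joints at [1.168, 0.087, 1.371, -0, 1.684, -0.103], TCP at [0.162, 0.525, 0.231] pointing down, gripper open.
Joint ranges: [-3.1, 3.1], [-0.76, 2.03], [0.27, 2.55], [-1.08, 4.22], [0.17, 2.65], [-2.57, 2.57]. Speed limits (rad/s): [2.79, 2.79, 3.14, 3.14, 3.14, 3.14].

### API

Orientations are given as a unit quaternion [x, y, z, w].
In Python, from cell import * gives the robot as it stands.
- The arm moves only by the tool play_rows, never from a script. Its argument "series" is a list of rows, each a list of 6 numbers: the shift along the tool's x, y, z in mm, then the turn, a rotation vector about the tool's x, y, z in degrees. In form: [[dx, dy, dz, ax, ay, az], ...]. A call has 1 to 20 rows; each row shifts and turns the commanded pose from where the row before left it, along the tool's axes as they then stand; what a row does not reach is not made up. A row lasts 1/10 s, in which the tool goes at most 50 mm and 8.59 degrees, less where a joint would pass 70% of its speed; a pose out of reach is approached as far as the arm can. A call with a gripper value outside its range is refused whole. "gripper" is the closure in counts, from 0 (fully open) to 255 (shut), set as the call begins (left out, the last holds). The fingers move at their own pace and stop on an object; the grip force is fixed at half the most. Time passes only in rows, so rows that do not move let the fingers close. It gives the time, the measured TCP pose, the force, the opening and the grip force at its end, in the units of the state.
- get_state(): the state, without advancing time (a new reading comes with each control period).
- camera(name): name is "scene" or "top" or "wrist"; returns (picture, depth): 400x640x3 uint8, red, green, blue; 400x640 float32, m along the optical axis (not along the pixel's ray), 0 where there is no reading.
- calibration(name): a dict with "intrinsics" (3x3 intrinsics, pixels), "R" (3x3) and "t" (3): a world point X has camera coordinates R X + t. Camera axes: x right, y down, z forward; pixel columns grow to the right and rows downward; lengths in m; the calibration is good to about 2 mm. A picture is of the moment at which its call begins: read the wrist's pose just before it. calibration takes no time and is no camera call; for the wrist camera it gives the pose at the moment of the call.
- job_done(): hands the job in; it is judged then, once.
The state is a dict: "time": time; "joints": joint angles; "qvel": joint speeds; "tau": joint torques, N m; "tool_pos": TCP position; "ee_rot": TCP orientation; "ft_force": force on the tool from outside, world axes, zero at the start; "wrist_torque": the same for the moment, N m; "grip_width": opening from 0.0 (shut) to 1.0 (fully open); "grasp_force": force on a finger pad.
Only numpy, scipy, OpenCV 4.12 (cv2) and the standard library are available. Lean on these libraries where they do the work, as an engineer would, in place of code of your own. Each camera call takes 0.05 s, during which the arm holds its last target. There are 200 camera calls.

## Working session

There is one attempt and no reset: what is moved stays moved. The work goes in short steps, Python scripts to look and compute and a tool call to move; the robot and the scene stay as the last step left them, time stands still between calls to the robot, and variables do not carry over. Pictures are saved under pics/ and viewed, at most 10 in all, crops included, and the job is handed in when it is done.

Besides the shell and the picture viewer there is one more tool, called after "Request:" by a JSON object that holds its "op" and its "data". play_rows: Moves the arm, as the interface text tells. Its arguments: {"type":"object","properties":{"series":{"type":"array"},"gripper":{"type":"number"}},"required":["series"]}

```bash
mkdir -p pics; ls; python3 - <<'E'
from cell import *
import cv2,numpy as np
s=get_state();print({k:np.round(v,3).tolist() for k,v in s.items()})
for n in("scene","top"):
    p,d=camera(n);cv2.imwrite(f"pics/{n}0.png",p[:,:,::-1]);np.savez(f"pics/{n}0.npz",p=p,d=d)
    c=calibration(n);print(n,{k:np.round(v,4).tolist() for k,v in c.items()})
E
```

```text
pics
{'time': 0.0, 'joints': [1.168, 0.088, 1.372, 0.0, 1.684, -0.103], 'qvel': [-0.001, -0.001, -0.001, 0.0, -0.002, 0.001], 'tau': [0.0, -35.187, -31.327, -0.0, 0.011, 0.0], 'tool_pos': [0.162, 0.525, 0.23], 'ee_rot': [0.149, 0.989, -0.001, -0.0], 'ft_force': [-0.67, 0.274, -1.255], 'wrist_torque': [0.005, -0.009, -0.014], 'grasp_force': 0.0, 'grip_width': 0.997}
scene {'intrinsics': [[389.2997, 0.0, 316.2162], [0.0, 389.2997, 204.1569], [0.0, 0.0, 1.0]], 'R': [[0.5309, 0.8474, 0.0078], [0.4885, -0.2985, -0.82], [-0.6925, 0.4392, -0.5724]], 't': [-0.2924, -0.1386, 1.7662]}
top {'intrinsics': [[396.034, 0.0, 320.7139], [0.0, 396.034, 202.8874], [0.0, 0.0, 1.0]], 'R': [[-0.0759, -0.9971, -0.0055], [-0.977, 0.0755, -0.1994], [0.1993, -0.0098, -0.9799]], 't': [0.0282, 0.5387, 1.318]}
```

View pics/scene0.png

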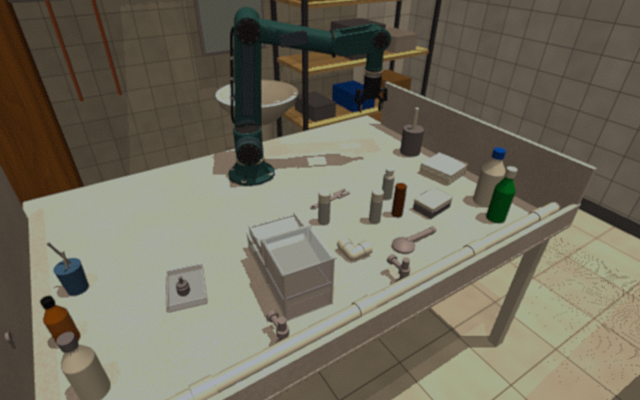

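View pics/top0.png

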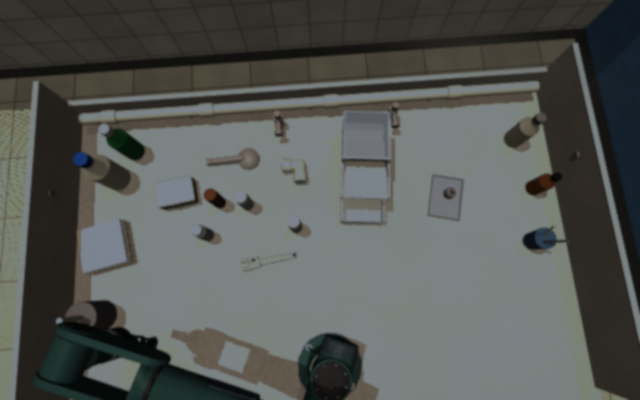

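Scene view: silver cans at (324,207), (376,205), (388,184), with a brown look-alike at (400,200). Top view: cans at (296,226), (244,201), (203,233), brown at (215,198), and the rack at x 342–390, y 110–222. I'll confirm which can is open in one enlarged crop and measure the tops.

```bash
cat > h.py <<'E'
from cell import *
import cv2,numpy as np
from scipy.spatial.transform import Rotation as Ro
def ray(n,u,v,z,c=None):
    c=c or calibration(n);R=np.array(c["R"]);t=np.array(c["t"]);K=np.array(c["intrinsics"])
    o=-R.T@t;d=R.T@np.linalg.solve(K,[u,v,1.]);return o+d*(z-o[2])/d[2]
def proj(n,X,c=None):
    c=c or calibration(n);q=np.array(c["intrinsics"])@(np.array(c["R"])@np.array(X)+np.array(c["t"]));return q[:2]/q[2]
def cloud(n,d,c=None):
    c=c or calibration(n);K=np.array(c["intrinsics"]);v,u=np.mgrid[:400,:640]
    P=np.stack([(u-K[0,2])/K[0,0]*d,(v-K[1,2])/K[1,1]*d,d],-1)
    return (P-np.array(c["t"]))@np.array(c["R"])
E
python3 - <<'E'
from h import *
p=np.load("pics/scene0.npz");s=p["p"][150:240,300:440,::-1];t=np.load("pics/top0.npz")
a=cv2.resize(s,None,fx=5.7,fy=5.7,interpolation=3)[:300] if 0 else cv2.resize(s[10:80],(800,400)[0:2],interpolation=2)[:400]
b=cv2.resize(t["p"][182:248,190:310,::-1],(360,198),interpolation=2)
c=cv2.resize(t["p"][100:232,330:400,::-1],(106,198),interpolation=2)
o=np.zeros((600,800,3),np.uint8);o[:400]=a;o[402:600,:360]=b;o[402:600,380:486]=c
cv2.imwrite("pics/crop1.png",o)
P=cloud("top",t["d"])
for n,u,v in(("A",296,226),("B",244,201),("C",203,233),("brown",215,198)):
    q=P[v-18:v+18,u-18:u+18].reshape(-1,3);q=q[q[:,2]>.02];top=q[q[:,2]>q[:,2].max()-.02]
    print(n,len(q),q[:,2].max().round(3),top.mean(0).round(4), q.min(0).round(3),q.max(0).round(3))
q=P[95:235,335:400].reshape(-1,3);
for lo,hi in((.17,.2),(.14,.17),(.1,.14),(.05,.09),(.02,.05)):
    m=q[(q[:,2]>lo)&(q[:,2]<hi)]
    if len(m)>5: print(lo,len(m),np.percentile(m,[2,98],axis=0).round(3).tolist(),cv2.minAreaRect((m[:,:2]*1000).astype(np.float32)))
E
```

```text
A 204 1.399 [2.6580e-01 3.0000e-04 1.3991e+00] [0.266 0.    0.02 ] [0.494 0.102 1.399]
B 251 1.399 [2.6580e-01 3.0000e-04 1.3991e+00] [0.266 0.    0.021] [0.588 0.269 1.399]
C 256 1.399 [2.6580e-01 3.0000e-04 1.3991e+00] [0.266 0.    0.02 ] [0.487 0.412 1.399]
brown 273 1.399 [2.6580e-01 3.0000e-04 1.3991e+00] [0.266 0.    0.022] [0.602 0.371 1.399]
0.17 2364 [[0.646, -0.253, 0.176], [0.808, -0.099, 0.187]] ((728.5437622070312, -176.07131958007812), (157.67282104492188, 169.7005615234375), 83.63965606689453)
0.14 250 [[0.523, -0.245, 0.14], [0.655, -0.078, 0.168]] ((591.6953735351562, -161.97447204589844), (159.28704833984375, 129.36302185058594), 83.48287963867188)
0.1 1669 [[0.529, -0.237, 0.114], [0.66, -0.091, 0.138]] ((703.4049072265625, -190.18954467773438), (161.73207092285156, 372.54632568359375), 77.81504821777344)
0.05 845 [[0.474, -0.318, 0.054], [0.921, -0.081, 0.085]] ((691.5699462890625, -191.33724975585938), (234.41116333007812, 457.7904052734375), 85.051513671875)
0.02 412 [[0.462, -0.289, 0.02], [0.801, -0.089, 0.048]] ((673.5335693359375, -186.329345703125), (222.0500030517578, 420.6992492675781), 84.446044921875)
```

View pics/crop1.png

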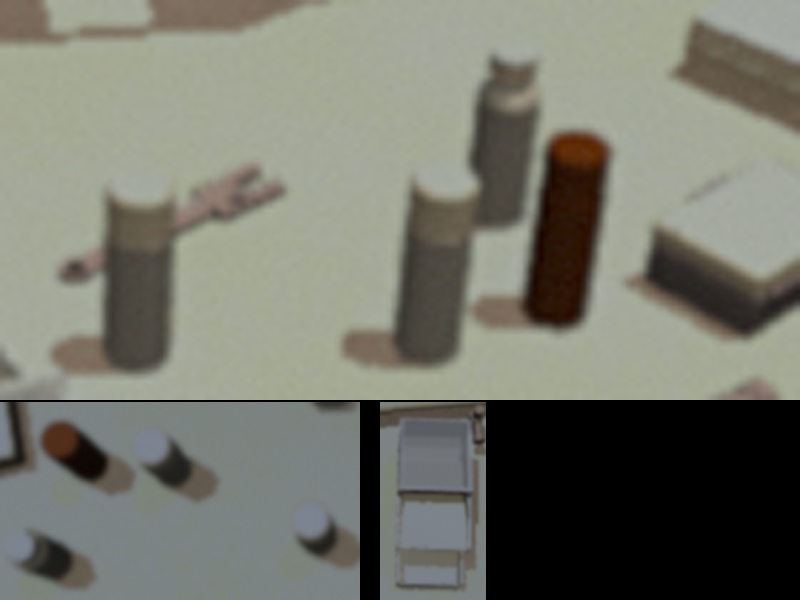

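The crop shows the open can (neck and head) at scene (388,184), which is top (203,233). The capped cans are at scene (324,207) = top (296,226) and (376,205) = top (244,201). The brown look-alike, top (215,198), stands near the second one. Next I'll get the positions and the rack pose.

```bash
python3 - <<'E'
from h import *
t=np.load("pics/top0.npz");P=cloud("top",t["d"]);P[t["d"]==0]=-1
s=np.load("pics/scene0.npz");S=cloud("scene",s["d"]);S[s["d"]==0]=-1
for nm,Q,C in(("top",P,[("A",296,226),("B",244,201),("C",203,233),("brown",215,198)]),("scene",S,[("A",324,207),("B",376,205),("C",388,184),("brown",400,200)])):
  for n,u,v in C:
    q=Q[v-20:v+20,u-13:u+13].reshape(-1,3);q=q[(q[:,2]>.03)&(q[:,2]<.2)]
    f=q[q[:,2]>q[:,2].max()-.012]
    print(nm,n,len(q),len(f),q[:,2].max().round(3),np.median(f,0).round(4),"rect",[np.round(x,1) for x in cv2.minAreaRect((f[:,:2]*1000).astype(np.float32))], "low",np.percentile(q[q[:,2]<.1],[2,50,98],axis=0)[:,:2].round(3).tolist() if (q[:,2]<.1).any() else 0)
# rack: hood-level points
for nm,Q,b in(("top",P,(95,235,335,400)),("scene",S,(205,320,240,345))):
  q=Q[b[0]:b[1],b[2]:b[3]].reshape(-1,3)
  for lo,hi in((.172,.19),(.11,.13)):
    m=q[(q[:,2]>lo)&(q[:,2]<hi)&(abs(q[:,1]+.165)<.12)&(q[:,0]>.45)&(q[:,0]<.83)]
    print(nm,lo,len(m),[np.round(x,1) for x in cv2.minAreaRect((m[:,:2]*1000).astype(np.float32))],np.percentile(m,[1,99],axis=0).round(3).tolist())
# bright edges picture
o=cv2.resize(t["p"][95:230,325:405,::-1],(355,600),interpolation=2);cv2.imwrite("pics/rack.png",cv2.convertScaleAbs(np.hstack([o,cv2.resize(s["p"][205:325,240:340,::-1],(445,534),interpolation=2)[:600].copy() if 0 else cv2.resize(s["p"][205:325,240:329,::-1],(445,600),interpolation=2)]),alpha=1.3))
E
```

```text
top A 198 134 0.14 [0.4718 0.082  0.1343] rect [array([471.6,  82.3]), array([39.2, 41.1]), np.float64(39.8)] low [[0.45, 0.06], [0.455, 0.075], [0.478, 0.101]]
top B 238 134 0.141 [0.5663 0.2494 0.1344] rect [array([566.4, 249.2]), array([40.1, 40.5]), np.float64(82.7)] low [[0.545, 0.228], [0.551, 0.236], [0.578, 0.262]]
top C 235 82 0.141 [0.4666 0.3943 0.1347] rect [array([466.9, 394.6]), array([31.1, 28.6]), np.float64(42.6)] low [[0.445, 0.373], [0.457, 0.377], [0.483, 0.4]]
top brown 261 129 0.141 [0.5809 0.3495 0.1341] rect [array([581.2, 349.8]), array([41. , 39.7]), np.float64(16.2)] low [[0.56, 0.328], [0.567, 0.335], [0.595, 0.359]]
scene A 345 2 0.183 [ 0.6625 -0.0901  0.1805] rect [array([662.5, -90.1]), array([0.4, 0. ]), np.float64(148.5)] low [[0.462, 0.059], [0.489, 0.07], [0.497, 0.098]]
scene B 391 79 0.137 [0.571  0.2463 0.1336] rect [array([568.3, 249.7]), array([40.5, 39.4]), np.float64(84.7)] low [[0.464, 0.228], [0.578, 0.241], [0.591, 0.384]]
scene C 520 138 0.138 [0.5695 0.3313 0.1337] rect [array([542.6, 335.2]), array([ 83.7, 212.7]), np.float64(35.0)] low [[0.456, 0.244], [0.486, 0.375], [0.598, 0.406]]
scene brown 423 75 0.138 [0.5859 0.3457 0.134 ] rect [array([582.6, 348.7]), array([41.9, 40. ]), np.float64(72.1)] low [[0.479, 0.326], [0.587, 0.345], [0.604, 0.405]]
top 0.172 2356 [array([ 728.5, -176.1]), array([157.7, 169.7]), np.float64(83.6)] [[0.644, -0.256, 0.176], [0.811, -0.096, 0.187]]
top 0.11 1107 [array([ 596. , -160.7]), array([155. , 133.7]), np.float64(84.3)] [[0.548, -0.236, 0.114], [0.662, -0.092, 0.13]]
scene 0.172 2408 [array([ 730.7, -175.7]), array([160.7, 168. ]), np.float64(84.0)] [[0.648, -0.258, 0.174], [0.816, -0.098, 0.185]]
scene 0.11 569 [array([ 673.9, -172. ]), array([156.6, 282. ]), np.float64(84.1)] [[0.539, -0.257, 0.11], [0.818, -0.087, 0.13]]
```

View pics/rack.png

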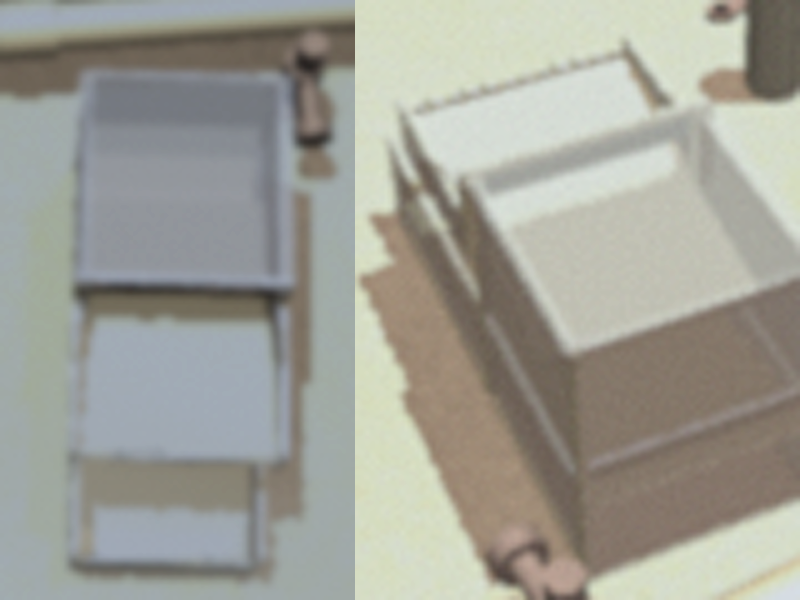

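```bash
cat >> h.py <<'E'
YAW=np.radians(-6.1);RO=np.array([.642,-.1665,0])
def rk(x,y,z): # rack mm -> world m
    c,s=np.cos(YAW),np.sin(YAW);return RO+np.array([c*x-s*y,s*x+c*y,z])/1000
def wr(p):
    c,s=np.cos(YAW),np.sin(YAW);q=np.array(p)-RO;return np.array([c*q[0]+s*q[1],-s*q[0]+c*q[1],q[2]])*1000
def rot(y,z):
    y=np.array(y)/np.linalg.norm(y);z=np.array(z,float);z-=y*(z@y);z/=np.linalg.norm(z)
    return np.stack([np.cross(y,z),y,z],1)
def pickR(az,tilt):
    a,t=np.radians([az,tilt]);return rot([np.sin(a),-np.cos(a),0],[np.cos(a)*np.sin(t),np.sin(a)*np.sin(t),-np.cos(t)])
def rows(T0,p,R,n=None,gp=True):
    """equal rows from pose T0 (tcp,R) to grasp point p (or tcp), print row"""
    p=np.array(p)+(R[:,2]*.019 if gp else 0)
    w=Ro.from_matrix(T0[1].T@R).as_rotvec();d=T0[1].T@(p-T0[0])*1000
    n=n or int(np.ceil(max(np.degrees(np.linalg.norm(w))/8.2,np.linalg.norm(d)/40,1)))
    A=sum(Ro.from_rotvec(w/n*k).as_matrix() for k in range(n))
    d=np.linalg.solve(A,d);print(n,"x",np.round(d,1).tolist(),np.round(np.degrees(w/n),2).tolist(),"|d|",np.linalg.norm(d).round(1),"->",p.round(3).tolist())
    return p,R
def now():
    s=get_state();print("t",round(s["time"],2),"tcp",np.round(s["tool_pos"],4).tolist(),"j",np.round(s["joints"],2).tolist(),"grip",round(s["grip_width"],2),round(float(s["grasp_force"]),1),"F",np.round(s["ft_force"],1).tolist())
    return np.array(s["tool_pos"]),Ro.from_quat(s["ee_rot"]).as_matrix()
CAN={"A":(.4730,.0820),"B":(.5675,.2494),"C":(.468,.394)}
E
python3 - <<'E'
from h import *
T=now();x,y=CAN["C"];R=pickR(np.degrees(np.arctan2(y,x)),60)
T=rows(T,np.array([x,y,.075])-R[:,2]*.12,R)
rows(T,np.array([x,y,.075])+R[:,2]*.004,R)
E
```

```text
t 0.1 tcp [0.1623, 0.525, 0.2302] j [1.17, 0.09, 1.37, -0.0, 1.68, -0.1] grip 1.0 0.0 F [1.0, -0.1, 0.0]
16 x [-21.1, 10.0, -0.7] [-3.95, 2.16, 6.84] |d| 23.4 -> [0.401, 0.338, 0.126]
4 x [0.0, 0.0, 31.0] [0.0, 0.0, 0.0] |d| 31.0 -> [0.483, 0.407, 0.064]
```

Request:
{"op": "play_rows", "data": {"series": [[-21.1,10,-0.7,-3.95,2.16,6.84],[-21.1,10,-0.7,-3.95,2.16,6.84],[-21.1,10,-0.7,-3.95,2.16,6.84],[-21.1,10,-0.7,-3.95,2.16,6.84],[-21.1,10,-0.7,-3.95,2.16,6.84],[-21.1,10,-0.7,-3.95,2.16,6.84],[-21.1,10,-0.7,-3.95,2.16,6.84],[-21.1,10,-0.7,-3.95,2.16,6.84],[-21.1,10,-0.7,-3.95,2.16,6.84],[-21.1,10,-0.7,-3.95,2.16,6.84],[-21.1,10,-0.7,-3.95,2.16,6.84],[-21.1,10,-0.7,-3.95,2.16,6.84],[-21.1,10,-0.7,-3.95,2.16,6.84],[-21.1,10,-0.7,-3.95,2.16,6.84],[-21.1,10,-0.7,-3.95,2.16,6.84],[-21.1,10,-0.7,-3.95,2.16,6.84],[0,0,0,0,0,0]]}}

```text
time: 1.8
tool_pos: [0.396, 0.337, 0.1184]
ee_rot: [0.816, 0.297, 0.465, -0.172]
ft_force: [-1.1, 0.3, -0.4]
grip_width: 1.001
grasp_force: 0.0
```

```bash
cat > pk.py <<'E'
from h import *
import sys
n,h,off=sys.argv[1],float(sys.argv[2]),float(sys.argv[3]);T=now();x,y=CAN[n];R=pickR(np.degrees(np.arctan2(y,x)),60)
print(np.round(T[1],3).tolist())
rows(T,np.array([x,y,h])+R[:,2]*off,R)
E
python3 pk.py C .075 .004
```

```text
t 1.8 tcp [0.396, 0.337, 0.1184] j [0.47, -0.46, 2.39, 0.84, 0.27, 0.63] grip 1.0 0.0 F [-1.1, 0.3, -0.4]
[[0.391, 0.645, 0.657], [0.326, -0.764, 0.556], [0.861, -0.004, -0.509]]
4 x [2.3, 0.7, 31.0] [-0.04, 0.15, -0.04] |d| 31.1 -> [0.483, 0.407, 0.064]
```

Request:
{"op": "play_rows", "data": {"series": [[2.3,0.7,31,-0.04,0.15,-0.04],[2.3,0.7,31,-0.04,0.15,-0.04],[2.3,0.7,31,-0.04,0.15,-0.04],[2.3,0.7,31,-0.04,0.15,-0.04],[0,0,0,0,0,0]]}}

```text
time: 2.3
tool_pos: [0.4597, 0.3906, 0.0959]
ee_rot: [0.808, 0.299, 0.475, -0.178]
ft_force: [0.2, -0.7, -1.2]
grip_width: 1.002
grasp_force: 0.0
```

```bash
python3 pk.py C .075 .004; python3 -c "
from h import *
p,d=camera('scene');cv2.imwrite('pics/s1.png',cv2.resize(p[90:270,230:470,::-1],(800,600)))"
```

```text
t 2.3 tcp [0.4597, 0.3906, 0.0959] j [0.52, -0.14, 2.25, 1.72, 0.17, -0.25] grip 1.0 0.0 F [0.2, -0.7, -1.2]
[[0.37, 0.652, 0.661], [0.314, -0.758, 0.572], [0.874, -0.004, -0.485]]
2 x [-7.2, 1.5, 20.3] [-0.33, -0.49, 0.04] |d| 21.6 -> [0.483, 0.407, 0.064]
```

View pics/s1.png

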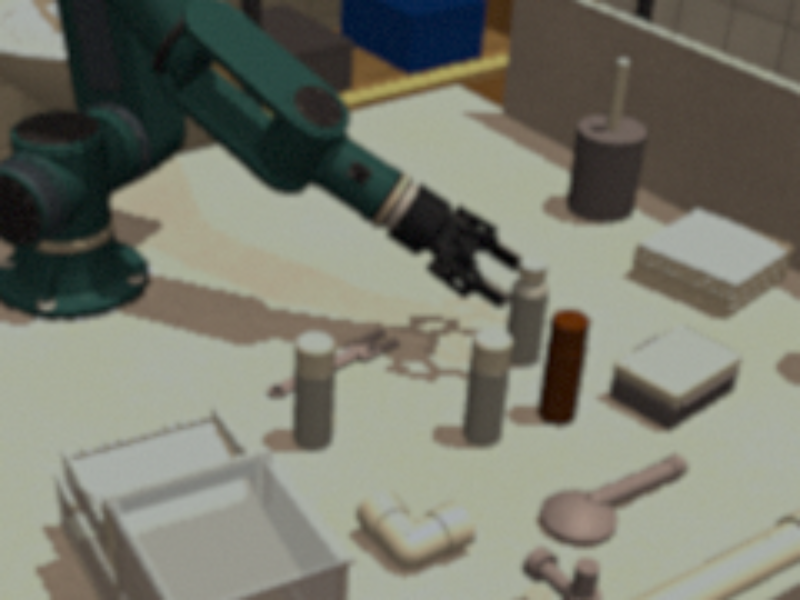

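The picture shows the gripper in front of the open can, straddling it (crop 490–520, 250–300), but joint 5 is at its lower limit. I'll fit the arm kinematics to find a tilt that can be reached.

```bash
cat > kin.py <<'E'
from h import *
from scipy.optimize import least_squares
def fk(j,q):
    off,h,L1,L2,d,a,b=q;r=lambda ax,t:Ro.from_euler(ax,t).as_matrix()
    R=r('z',j[0]);p=np.array([0,0,h])+R@[b,off,0];R=R@r('y',j[1]);p=p+R@[0,0,L1];R=R@r('y',j[2]);p=p+R@[a,0,L2]
    R=R@r('z',j[3])@r('y',j[4]);p=p+R@[0,0,d];return p,R@r('z',j[5])
D=[([1.168,.0875,1.3715,0,1.684,-.103],[.1623,.525,.2302],None)]
E
python3 - <<'E'
from kin import *
s=get_state();j=np.array(s["joints"]);R=Ro.from_quat(s["ee_rot"]).as_matrix()
print(np.round(j,4).tolist())
Rf=fk(j,[0]*7)[1];print("offset rot",Ro.from_matrix(Rf.T@R).as_euler('xyz',True).round(2))
Dd=[([1.168,.0875,1.3715,0,1.684,-.103],[.1623,.525,.2302]),([.47,-.46,2.39,.84,.27,.63],[.396,.337,.1184]),(j,s["tool_pos"])]
f=lambda q:np.concatenate([fk(a,q)[0]-np.array(b) for a,b in Dd]+[1e-3*(q-np.array([.05,.4,.45,.5,.25,0,0]))])
r=least_squares(f,[.05,.4,.45,.5,.25,0,0]);print(r.x.round(4),(r.fun[:9]*1000).round(1))
E
```

```text
[0.5181, -0.1419, 2.2533, 1.7185, 0.1719, -0.2411]
offset rot [ 0.  0. 90.]
[ 0.0566  0.1495  0.4507  0.4998  0.3249  0.1001 -0.    ] [ 0.   0.2 -0.3 -0.2 -0.2  1.3  0.1  0.  -1. ]
```

```bash
cat >> kin.py <<'E'
Q=[.0566,.1495,.4507,.4998,.3249,.1001,0]
LO=np.array([-3.1,-.76,.27,-1.08,.17,-2.57]);HI=np.array([3.1,2.03,2.55,4.22,2.65,2.57])
RT=Ro.from_euler('z',90,True).as_matrix()
def ik(p,R,seeds=None,n=12):
    """list of distinct solutions (margin, joints) for tcp p"""
    g=np.random.default_rng(0);out=[]
    for k in range(n):
        j0=LO+.05+(HI-LO-.1)*g.random(6);j0[0]=np.arctan2(p[1],p[0])-.1;j0[1]=g.uniform(-.5,1);j0[2]=g.uniform(.8,2.3)
        def f(j):
            P,M=fk(j,Q);return np.r_[(P-p)*5,Ro.from_matrix(R.T@M@RT).as_rotvec()]
        r=least_squares(f,j0,bounds=(LO,HI),max_nfev=60)
        if np.abs(r.fun).max()<2e-3 and not any(np.abs(r.x-o[1]).max()<.1 for o in out):
            out.append((min((r.x-LO).min(),(HI-r.x).min()),r.x))
    return sorted(out,key=lambda o:-o[0])
E
python3 - <<'E'
from kin import *
g=lambda p,R:np.array(p)+R[:,2]*.019
for n,h in(("C",.085),("A",.088),("B",.088)):
  for t in(50,40,30):
    R=pickR(np.degrees(np.arctan2(CAN[n][1],CAN[n][0])),t)
    for off in(0,-.1):
      s=ik(g(np.r_[CAN[n],h]+R[:,2]*off,R),R);print(n,t,off,[(round(m,2),x.round(2).tolist()) for m,x in s[:2]])
for t in(40,30):  # place
  ph=np.radians(90-t);xr=rk(1,0,0)-rk(0,0,0);yr=rk(0,1,0)-rk(0,0,0)
  for back in(0,20):
   # rotate about can axis (rack y): z leaning forward
   b=np.radians(back);dn=np.array([0,0,-1])*np.cos(b)+xr*1000*np.sin(b)
   R=rot(np.cross(dn,yr*1000)*-1 if 0 else xr*1000*np.cos(b)+np.array([0,0,1])*np.sin(b), dn*np.cos(ph)-yr*1000*np.sin(ph))
   for z in(155,230):
    s=ik(g(rk(-60,22,z),R),R);print("place",t,back,z,[(round(m,2),x.round(2).tolist()) for m,x in s[:3]])
E
```

```text
C 50 0 [(np.float64(0.09), [0.55, -0.06, 2.1, 0.47, 0.26, 1.01])]
C 50 -0.1 [(np.float64(0.3), [0.51, -0.37, 2.2, 0.32, 0.47, 1.16])]
C 40 0 [(np.float64(0.33), [0.56, -0.03, 1.99, 0.18, 0.5, 1.3])]
C 40 -0.1 [(np.float64(0.47), [0.54, -0.29, 2.03, 0.16, 0.71, 1.32])]
C 30 0 [(np.float64(0.57), [0.58, 0.02, 1.86, 0.09, 0.74, 1.4])]
C 30 -0.1 [(np.float64(0.58), [0.56, -0.18, 1.86, 0.09, 0.94, 1.4])]
A 50 0 [(np.float64(0.17), [-0.06, -0.44, 2.38, 0.49, 0.39, 0.96])]
A 50 -0.1 []
A 40 0 [(np.float64(0.29), [-0.03, -0.39, 2.26, 0.23, 0.59, 1.22])]
A 40 -0.1 [(np.float64(0.06), [-0.09, -0.7, 2.26, 0.21, 0.91, 1.24])]
A 30 0 [(np.float64(0.41), [-0.0, -0.3, 2.14, 0.12, 0.79, 1.33])]
A 30 -0.1 [(np.float64(0.23), [-0.03, -0.53, 2.1, 0.12, 1.06, 1.33])]
B 50 0 [(np.float64(0.09), [0.27, -0.04, 2.08, 0.45, 0.26, 1.04])]
B 50 -0.1 [(np.float64(0.3), [0.23, -0.35, 2.18, 0.32, 0.47, 1.17])]
B 40 0 [(np.float64(0.34), [0.28, -0.02, 1.97, 0.18, 0.51, 1.31])]
B 40 -0.1 [(np.float64(0.49), [0.26, -0.27, 2.01, 0.16, 0.71, 1.33])]
B 30 0 [(np.float64(0.57), [0.29, 0.04, 1.84, 0.09, 0.74, 1.4])]
B 30 -0.1 [(np.float64(0.6), [0.28, -0.16, 1.84, 0.08, 0.94, 1.4])]
place 40 0 155 [(np.float64(0.22), [0.06, 0.35, 1.47, -0.86, 1.54, 0.3])]
place 40 0 230 [(np.float64(0.22), [0.06, 0.29, 1.39, -0.86, 1.63, 0.19])]
place 40 20 155 [(np.float64(0.12), [0.08, 0.23, 1.65, -0.96, 1.31, 0.64])]
place 40 20 230 [(np.float64(0.14), [0.08, 0.16, 1.57, -0.94, 1.4, 0.52])]
place 30 0 155 [(np.float64(0.07), [0.11, 0.41, 1.48, -1.01, 1.59, 0.39])]
place 30 0 230 [(np.float64(0.07), [0.11, 0.34, 1.42, -1.01, 1.66, 0.27])]
place 30 20 155 []
place 30 20 230 []
```

```bash
sed -i 's/,60)/,40)/' pk.py; python3 - <<'E'
from h import *
T=now();p=T[0]-T[1][:,2]*.08
rows(T,p,T[1],gp=False)
x,y=CAN["C"];R=pickR(np.degrees(np.arctan2(y,x)),40);rows((p,T[1]),np.array([x,y,.085])-R[:,2]*.11,R)
E
```

```text
t 2.35 tcp [0.4589, 0.39, 0.0958] j [0.52, -0.14, 2.25, 1.72, 0.17, -0.24] grip 1.0 0.0 F [-0.1, 0.6, -0.1]
3 x [-0.0, -0.0, -26.7] [0.0, 0.0, 0.0] |d| 26.7 -> [0.406, 0.344, 0.135]
3 x [9.6, 0.7, 1.7] [-0.21, -6.98, 0.08] |d| 9.8 -> [0.423, 0.356, 0.155]
```

Request:
{"op": "play_rows", "data": {"series": [[0,0,-27,0,0,0],[0,0,-27,0,0,0],[0,0,-27,0,0,0],[6,0.4,1,-0.1,-4.2,0],[6,0.4,1,-0.1,-4.2,0],[6,0.4,1,-0.1,-4.2,0],[6,0.4,1,-0.1,-4.2,0],[6,0.4,1,-0.1,-4.2,0],[0,0,0,0,0,0]]}}

```text
time: 3.25
tool_pos: [0.4324, 0.3706, 0.1509]
ee_rot: [0.869, 0.326, 0.349, -0.133]
ft_force: [0.7, -0.0, 0.0]
grip_width: 1.0
grasp_force: 0.0
```

```bash
python3 pk.py C .085 .002; python3 -c "
from kin import *
s=get_state();print(fk(s['joints'],Q)[0]-s['tool_pos'])"
```

```text
t 3.25 tcp [0.4324, 0.3706, 0.1509] j [0.53, -0.29, 2.06, 0.22, 0.63, 1.26] grip 1.0 0.0 F [0.7, -0.0, 0.0]
[[0.544, 0.659, 0.519], [0.474, -0.752, 0.458], [0.692, -0.003, -0.722]]
3 x [-4.8, 2.0, 32.7] [-0.3, -1.27, 0.25] |d| 33.1 -> [0.478, 0.403, 0.069]
[-0.00027122 -0.00014522 -0.000957  ]
```

Kinematics model checks out to within 1 mm. Moving in and grasping.

Request:
{"op": "play_rows", "data": {"series": [[-4.8,2,0,-0.3,-1.3,0.25],[-4.8,2,30,-0.3,-1.3,0.25],[-4.8,2,34,-0.3,-1.3,0.25],[0,0,34,0,0,0],[0,0,0,0,0,0]]}}

```text
time: 3.75
tool_pos: [0.4706, 0.3978, 0.0532]
ee_rot: [0.887, 0.323, 0.31, -0.116]
ft_force: [-0.5, -1.5, -0.1]
grip_width: 1.0
grasp_force: 0.0
```

```bash
python3 pk.py C .085 .002
```

```text
t 3.75 tcp [0.4706, 0.3978, 0.0532] j [0.56, -0.01, 2.0, 0.19, 0.49, 1.29] grip 1.0 0.0 F [-0.5, -1.5, -0.1]
[[0.599, 0.644, 0.475], [0.5, -0.765, 0.406], [0.625, -0.006, -0.78]]
1 x [16.9, 1.2, -6.6] [-0.27, 1.29, -0.19] |d| 18.2 -> [0.478, 0.403, 0.069]
```

Request:
{"op": "play_rows", "data": {"series": [[17,1.2,-6.6,-0.3,1.3,-0.2],[0,0,0,0,0,0]]}}

```text
time: 3.95
tool_pos: [0.483, 0.4057, 0.0819]
ee_rot: [0.879, 0.321, 0.331, -0.119]
ft_force: [-0.9, 0.4, 1.0]
grip_width: 1.0
grasp_force: 0.0
```

Request:
{"op": "play_rows", "data": {"series": [[0,0,0,0,0,0],[0,0,0,0,0,0],[0,0,0,0,0,0],[0,0,0,0,0,0],[0,0,0,0,0,0],[0,0,0,0,0,0]], "gripper": 255}}

```text
time: 4.55
tool_pos: [0.4819, 0.4054, 0.0787]
ee_rot: [0.88, 0.321, 0.329, -0.119]
ft_force: [-1.7, 0.2, 6.0]
grip_width: 0.507
grasp_force: 61.4
```

```bash
cat > pl.py <<'E'
from kin import *
import sys
# place plan: pick height h (m) of grasp on can, head to +y; prints: lift, over, down
h=float(sys.argv[1]);x=float(sys.argv[2]);k=sys.argv[3]
T=now()
up=T[1].T@np.array([0,0,1.]);print("can axis in tool",up.round(3),"tilt",np.degrees(np.arccos(-T[1][2,2])).round(1))
def placeR():
    Y=(rk(0,1000,0)-RO);Xr=(rk(1000,0,0)-RO);ph=np.radians(50)
    return rot(Xr,-np.array([0,0,1])*np.cos(ph)-Y*np.sin(ph))
R=placeR();g=(h-.066)*1000
if k=="a":
    p=T[0]+[0,0,.17];rows(T,p,T[1],gp=False)
    P2=rows((p,T[1]),rk(x-20,g,235),R,24)
    print([(round(m,2),j.round(2).tolist()) for m,j in ik(P2[0],R)])
elif k=="b": print(wr(T[0]-T[1][:,2]*.019).round(1),np.degrees(Ro.from_matrix(T[1].T@R).as_rotvec()).round(1));rows(T,rk(x,g,float(sys.argv[4])),R)
E
python3 pl.py .085 -60 a
```

```text
t 4.55 tcp [0.4819, 0.4054, 0.0787] j [0.56, -0.03, 1.98, 0.19, 0.49, 1.3] grip 0.51 61.4 F [-1.7, 0.2, 6.0]
can axis in tool [ 0.655  0.002 -0.755] tilt 40.9
5 x [22.3, 0.1, -25.7] [0.0, 0.0, 0.0] |d| 34.0 -> [0.482, 0.405, 0.249]
24 x [-21.1, 14.2, 3.9] [-0.16, -3.58, -2.02] |d| 25.8 -> [0.563, -0.154, 0.223]
[(np.float64(0.22), [0.06, 0.24, 1.44, -0.86, 1.63, 0.19])]
```

Request:
{"op": "play_rows", "data": {"series": [[22.3,0.1,-25.7,0,0,0],[22.3,0.1,-25.7,0,0,0],[22.3,0.1,-25.7,0,0,0],[22.3,0.1,-25.7,0,0,0],[22.3,0.1,-25.7,0,0,0],[-21.1,14.2,3.9,-0.16,-3.6,-2],[-21.1,14.2,3.9,-0.16,-3.6,-2],[-21.1,14.2,3.9,-0.16,-3.6,-2],[-21.1,14.2,3.9,-0.16,-3.6,-2],[-21.1,14.2,3.9,-0.16,-3.6,-2],[-21.1,14.2,3.9,-0.16,-3.6,-2],[-21.1,14.2,3.9,-0.16,-3.6,-2],[-21.1,14.2,3.9,-0.16,-3.6,-2],[-21.1,14.2,3.9,-0.16,-3.6,-2],[-21.1,14.2,3.9,-0.16,-3.6,-2],[-21.1,14.2,3.9,-0.16,-3.6,-2],[-21.1,14.2,3.9,-0.16,-3.6,-2],[0,0,0,0,0,0]]}}

```text
time: 6.35
tool_pos: [0.48, 0.1224, 0.135]
ee_rot: [0.856, 0.508, 0.003, 0.09]
ft_force: [0.0, 0.8, -0.2]
grip_width: 0.505
grasp_force: 61.7
```

```bash
python3 pl.py .094 -80 b 230
```

```text
t 6.35 tcp [0.48, 0.1224, 0.135] j [0.25, -0.02, 1.69, -0.17, 1.42, 0.77] grip 0.5 61.7 F [0.0, 0.8, -0.2]
can axis in tool [-0.087  0.158 -0.984] tilt 10.4
[-193.9  272.7  153.7] [ -2.3 -42.5 -24.3]
8 x [-30.1, 21.4, 5.1] [-0.29, -5.31, -3.04] |d| 37.3 -> [0.564, -0.145, 0.218]
```

Request:
{"op": "play_rows", "data": {"series": [[-3,6,-37,0,0,0],[-3,6,-37,0,0,0],[-3,6,-37,0,0,0],[0,0,0,0,0,0]]}}

```text
time: 6.75
tool_pos: [0.4828, 0.1256, 0.2561]
ee_rot: [0.856, 0.508, 0.011, 0.092]
ft_force: [0.7, 0.4, 0.0]
grip_width: 0.506
grasp_force: 61.6
```

```bash
python3 pl.py .094 -80 b 235;  python3 -c "
from h import *
p,d=camera('scene');cv2.imwrite('pics/s2.png',cv2.resize(p[90:290,210:450,::-1],(720,600)))"
```

```text
t 6.75 tcp [0.4828, 0.1256, 0.2561] j [0.25, -0.08, 1.5, -0.17, 1.65, 0.73] grip 0.51 61.6 F [0.7, 0.4, 0.0]
can axis in tool [-0.074  0.168 -0.983] tilt 10.6
[-191.7  276.1  274.8] [ -1.6 -43.1 -24.6]
8 x [-24.4, 19.0, 18.6] [-0.2, -5.39, -3.07] |d| 36.1 -> [0.564, -0.145, 0.223]
```

View pics/s2.png

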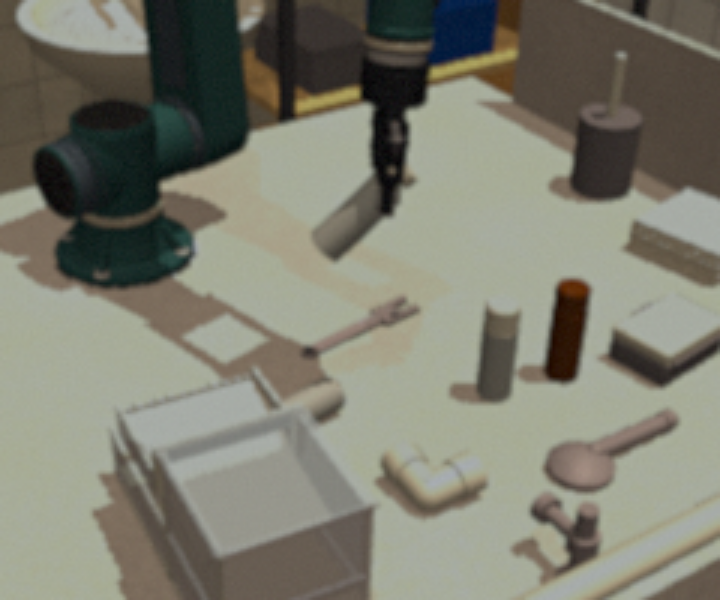

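The picture shows the open can held tilted at (350,220). Can A has been knocked over and lies beside the rack at (310,405), so I'll measure it later. Nothing else has moved. Continuing with the open can.

Request:
{"op": "play_rows", "data": {"series": [[-24.4,19,18.6,-0.2,-5.4,-3.1],[-24.4,19,18.6,-0.2,-5.4,-3.1],[-24.4,19,18.6,-0.2,-5.4,-3.1],[-24.4,19,18.6,-0.2,-5.4,-3.1],[-24.4,19,18.6,-0.2,-5.4,-3.1],[-24.4,19,18.6,-0.2,-5.4,-3.1],[-24.4,19,18.6,-0.2,-5.4,-3.1],[-24.4,19,18.6,-0.2,-5.4,-3.1],[0,0,0,0,0,0]]}}

```text
time: 7.7
tool_pos: [0.5601, -0.1474, 0.2113]
ee_rot: [0.669, 0.609, -0.323, 0.278]
ft_force: [0.3, 0.1, -1.8]
grip_width: 0.506
grasp_force: 61.6
```

```bash
python3 pl.py .094 -80 b 170;  python3 -c "
from h import *
p,d=camera('top');np.savez('pics/top1.npz',p=p,d=d);a=cv2.resize(p[90:250,290:420,::-1],(487,600))
p,d=camera('scene');np.savez('pics/scene1.npz',p=p,d=d);b=cv2.resize(p[130:330,225:329,::-1],(312,600));cv2.imwrite('pics/s3.png',np.hstack([a,b]))"
```

```text
t 7.7 tcp [0.5601, -0.1474, 0.2113] j [0.08, 0.26, 1.45, -0.86, 1.63, 0.2] grip 0.51 61.6 F [0.3, 0.1, -1.8]
can axis in tool [-0.771 -0.022 -0.636] tilt 50.5
[-83.2  25.  223.4] [-0.7  0.5  1. ]
2 x [21.6, 2.2, 15.9] [-0.36, 0.23, 0.52] |d| 26.9 -> [0.564, -0.145, 0.158]
```

View pics/s3.png

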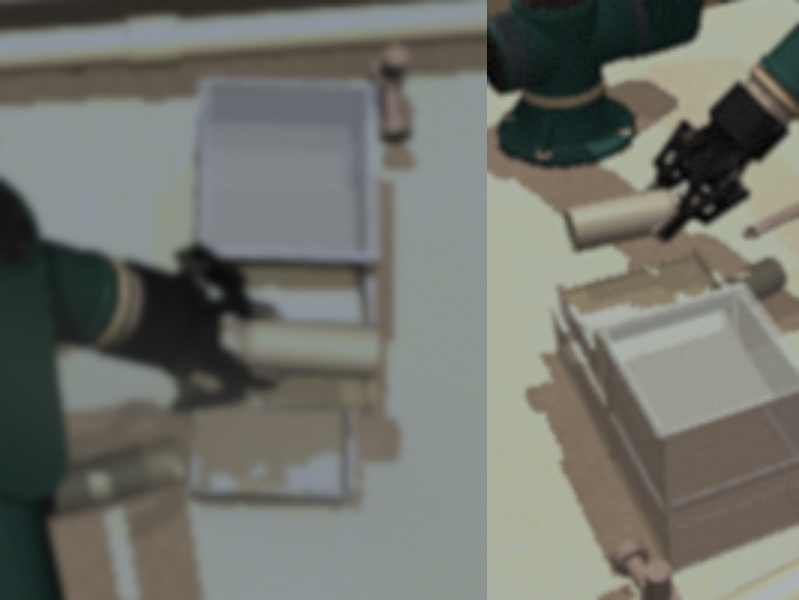

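The picture shows the can held across over the landing at top-crop (245–378, 345). Can A lies across at (60–185, 465), left of the outlet. I'll measure the held can's axis and can A from the depth.

```bash
python3 - <<'E'
from h import *
t=np.load("pics/top1.npz");P=cloud("top",t["d"]);P[t["d"]==0]=-1
def box(x0,x1,y0,y1): return P[int(90+y0/3.75):int(90+y1/3.75),int(290+x0/3.746):int(290+x1/3.746)].reshape(-1,3)
q=box(255,378,315,378);q=np.array([wr(a) for a in q if .19<a[2]<.3])
print(len(q),np.percentile(q,[1,50,99],axis=0).round(1).tolist())
for lo in range(-80,60,20):
    m=q[(q[:,1]>lo)&(q[:,1]<lo+20)]
    if len(m)>8: print(lo,len(m),"top z",np.percentile(m[:,2],90).round(1),"x",np.percentile(m[:,0],[3,97]).round(1),"x at top",m[m[:,2]>np.percentile(m[:,2],70),0].mean().round(1))
q=box(45,190,430,510);q=np.array([wr(a) for a in q if .02<a[2]<.07])
print("A",len(q),np.percentile(q,[1,50,99],axis=0).round(1).tolist(),cv2.minAreaRect(q[:,:2].astype(np.float32)))
E
```

```text
475 [[-107.6, -63.6, 226.1], [-89.9, -15.4, 246.2], [-61.3, 29.6, 254.0]]
-80 21 top z 249.7 x [-105.8  -67.5] x at top -91.0
-60 93 top z 252.6 x [-106.4  -68.7] x at top -86.4
-40 100 top z 251.7 x [-106.9  -68.4] x at top -85.8
-20 105 top z 250.4 x [-106.6  -64.5] x at top -86.1
0 98 top z 250.5 x [-106.4  -60.8] x at top -84.4
20 58 top z 249.1 x [-109.7  -61.7] x at top -84.9
A 415 [[-193.1, 80.5, 24.1], [-161.5, 138.9, 40.8], [-128.9, 194.1, 50.5]] ((-159.39048767089844, 140.23123168945312), (44.966529846191406, 123.57540130615234), 17.105562210083008)
```

```bash
python3 pl.py .091 -67 b 156
```

```text
t 7.8 tcp [0.56, -0.1456, 0.2135] j [0.08, 0.26, 1.45, -0.86, 1.64, 0.21] grip 0.51 61.6 F [-0.4, -0.5, -1.4]
can axis in tool [-0.769 -0.018 -0.639] tilt 50.3
[-83.5  26.7 225.7] [-0.6  0.3  0.8]
2 x [26.2, 8.8, 22.9] [-0.28, 0.15, 0.42] |d| 35.9 -> [0.576, -0.149, 0.144]
```

Request:
{"op": "play_rows", "data": {"series": [[13,4.4,11.4,-0.1,0.1,0.2],[13,4.4,11.4,-0.1,0.1,0.2],[13,4.4,11.4,-0.1,0.1,0.2],[13,4.4,11.4,-0.1,0,0.2],[0,0,0,0,0,0],[0,0,0,0,0,0]]}}

```text
time: 8.4
tool_pos: [0.5777, -0.1496, 0.1464]
ee_rot: [0.674, 0.605, -0.315, 0.283]
ft_force: [-0.0, -0.4, -0.6]
grip_width: 0.508
grasp_force: 61.6
```

```bash
python3 pl.py .091 -67 b 156
```

```text
t 8.4 tcp [0.5777, -0.1496, 0.1464] j [0.07, 0.34, 1.48, -0.86, 1.54, 0.3] grip 0.51 61.6 F [-0.0, -0.4, -0.6]
can axis in tool [-0.767  0.    -0.641] tilt 50.1
[-65.8  24.5 158.6] [-0.   0.1 -0.1]
1 x [2.4, -1.2, 1.3] [-0.03, 0.12, -0.05] |d| 3.0 -> [0.576, -0.149, 0.144]
```

Request:
{"op": "play_rows", "data": {"series": [[2.4,-1.2,1.3,0,0,0],[0,0,0,0,0,0]]}}

```text
time: 8.6
tool_pos: [0.577, -0.1487, 0.1453]
ee_rot: [0.675, 0.605, -0.314, 0.284]
ft_force: [0.1, -0.3, -1.2]
grip_width: 0.51
grasp_force: 61.6
```

Request:
{"op": "play_rows", "data": {"series": [[0,0,0,0,0,0],[0,0,0,0,0,0],[0,0,0,0,0,0],[0,0,0,0,0,0],[-23,0,-19,0,0,0],[-23,0,-19,0,0,0],[-23,0,-19,0,0,0],[0,0,0,0,0,0]], "gripper": 55}}

```text
time: 9.4
tool_pos: [0.5783, -0.1497, 0.2403]
ee_rot: [0.676, 0.603, -0.311, 0.287]
ft_force: [0.3, -0.7, 0.8]
grip_width: 0.781
grasp_force: 0.0
```

```bash
cat > see.py <<'E'
from h import *
import sys
p,d=camera('top');np.savez('pics/t.npz',p=p,d=d);P=cloud("top",d);P[d==0]=-1
q=np.array([wr(a) for a in P[90:250,300:420].reshape(-1,3)])
m=q[(q[:,0]>-112)&(q[:,0]<0)&(abs(q[:,1])<70)&(q[:,2]>140)&(q[:,2]<(float(sys.argv[1]) if len(sys.argv)>1 else 182))]
print(len(m))
for lo in range(-70,70,20):
    k=m[(m[:,1]>lo)&(m[:,1]<lo+20)]
    if len(k)>5: print(lo,len(k),"z",np.percentile(k[:,2],90).round(1),"x",np.percentile(k[:,0],[3,50,97]).round(1))
E
python3 see.py; cat > ps.py <<'E'
from kin import *
import sys
# push pose: tool y along -/+rack y, leaning forward by tilt; x = rack x of fingertip point, z of tcp
x,z,tl=map(float,sys.argv[1:4]);y0=float(sys.argv[4]) if len(sys.argv)>4 else 0
T=now();t=np.radians(tl);Y=rk(0,1000,0)-RO;X=rk(1000,0,0)-RO;best=None
for s in(1,-1):
    R=rot(s*Y,-np.array([0,0,1])*np.cos(t)+X*np.sin(t));S=ik(rk(x,y0,z),R)
    print(s,[(round(m,2),j.round(2).tolist()) for m,j in S[:2]],np.degrees(np.linalg.norm(Ro.from_matrix(T[1].T@R).as_rotvec())).round(0))
    rows(T,rk(x,y0,z),R,gp=False)
print("tcp rack",wr(T[0]).round(1))
E
python3 ps.py -95 230 20
```

```text
444
-70 67 z 167.6 x [-40.3 -23.7  -1.5]
-50 82 z 168.5 x [-78.7 -25.7  -2.2]
-30 79 z 168.5 x [-39.3 -25.1  -3.2]
-10 76 z 168.5 x [-39.8 -25.9  -5.1]
10 77 z 167.9 x [-40.5 -28.2  -8.3]
30 59 z 168.2 x [-39.5 -23.4  -4.6]
t 9.45 tcp [0.5775, -0.1494, 0.2372] j [0.07, 0.26, 1.39, -0.86, 1.65, 0.18] grip 0.78 0.0 F [-0.5, -0.1, 0.3]
1 [(np.float64(0.65), [-0.44, -0.11, 1.6, 0.12, 1.32, -1.92])] 94.0
12 x [1.3, -2.5, -0.0] [-4.32, 1.99, -6.22] |d| 2.9 -> [0.548, -0.156, 0.23]
-1 [(np.float64(0.65), [-0.44, -0.11, 1.6, 0.12, 1.32, 1.22])] 109.0
14 x [-2.0, -1.3, 1.0] [1.78, 3.86, 6.52] |d| 2.6 -> [0.548, -0.156, 0.23]
tcp rack [-66.   10.1 237.2]
```

```bash
python3 ps.py -85 200 8 -7 | tail -3; 
```

```text
-1 [(np.float64(0.83), [-0.41, 0.07, 1.46, 0.04, 1.48, 1.27])] 103.0
13 x [-0.9, -1.1, 3.5] [2.6, 3.45, 6.67] |d| 3.8 -> [0.557, -0.164, 0.2]
tcp rack [-66.   10.1 237.2]
```

Request:
{"op": "play_rows", "data": {"series": [[-0.9,-1.1,3.5,2.6,3.45,6.7],[-0.9,-1.1,3.5,2.6,3.45,6.7],[-0.9,-1.1,3.5,2.6,3.45,6.7],[-0.9,-1.1,3.5,2.6,3.45,6.7],[-0.9,-1.1,3.5,2.6,3.45,6.7],[-0.9,-1.1,3.5,2.6,3.45,6.7],[-0.9,-1.1,3.5,2.6,3.45,6.7],[-0.9,-1.1,3.5,2.6,3.45,6.7],[-0.9,-1.1,3.5,2.6,3.45,6.7],[-0.9,-1.1,3.5,2.6,3.45,6.7],[-0.9,-1.1,3.5,2.6,3.45,6.7],[-0.9,-1.1,3.5,2.6,3.45,6.7],[-0.9,-1.1,3.5,2.6,3.45,6.7],[0,0,0,0,0,0]], "gripper": 150}}

```text
time: 10.85
tool_pos: [0.5533, -0.1648, 0.1946]
ee_rot: [0.996, -0.057, 0.065, 0.003]
ft_force: [-0.1, 0.0, 0.1]
grip_width: 0.41
grasp_force: 0.0
```

```bash
python3 ps.py -80 140 8 -7 | tail -3; python3 see.py 175
```

```text
-1 [(np.float64(0.86), [-0.41, 0.1, 1.54, 0.04, 1.36, 1.27])] 1.0
2 x [0.5, -0.4, 27.6] [0.01, 0.26, -0.23] |d| 27.6 -> [0.562, -0.165, 0.14]
tcp rack [-88.4  -7.8 194.6]
137
10 16 z 166.9 x [-25.3 -11.1  -1.1]
30 54 z 165.1 x [-32.2 -17.2  -1.7]
50 55 z 162.0 x [-60.3 -18.6  -2.7]
```

Request:
{"op": "play_rows", "data": {"series": [[0.5,-0.4,27.6,0,0.3,-0.2],[0.5,-0.4,27.6,0,0.3,-0.2],[0,0,0,0,0,0],[14,0,3.1,0,0,0],[14,0,3.1,0,0,0],[14,0,3.1,0,0,0],[14,0,3.1,0,0,0],[14,0,3.1,0,0,0],[0,0,0,0,0,0]]}}

```text
time: 11.8
tool_pos: [0.6374, -0.1718, 0.1388]
ee_rot: [0.996, -0.051, 0.073, 0.005]
ft_force: [-1.0, 0.4, -0.7]
grip_width: 0.411
grasp_force: 0.0
```

```bash
python3 ps.py -6 133 8 -7 | tail -2; python3 -c "
from h import *
p,d=camera('scene');np.savez('pics/scene1.npz',p=p,d=d);cv2.imwrite('pics/s4.png',cv2.resize(p[200:320,235:345,::-1],(550,600)))"
```

```text
1 x [-2.8, 1.3, 5.4] [0.13, -0.44, 0.25] |d| 6.2 -> [0.635, -0.173, 0.133]
tcp rack [ -4.   -5.7 138.8]
```

View pics/s4.png

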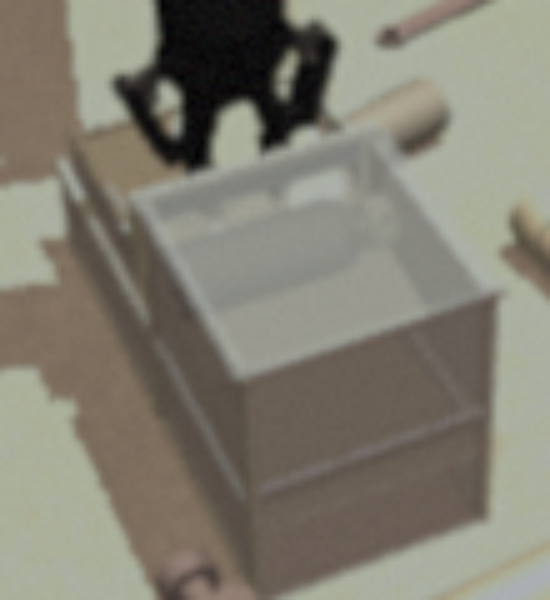

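The picture shows the open can inside, under the hood (200–390, 190–300), past the flap. Retreating.

Request:
{"op": "play_rows", "data": {"series": [[-25,0,-4,0,0,0],[-30,0,-4,0,0,0],[-5,0,-40,0,0,0],[-5,0,-40,0,0,0],[-30,-20,-20,0,0,0],[-30,-20,0,0,0,0],[0,0,0,0,0,0]], "gripper": 0}}

```text
time: 12.55
tool_pos: [0.4979, -0.1149, 0.2265]
ee_rot: [0.996, -0.051, 0.072, 0.004]
ft_force: [0.3, -0.5, 0.1]
grip_width: 0.999
grasp_force: 0.0
```

```bash
python3 - <<'E'
from kin import *
T=now()
for n in("top","scene"):
    p,d=camera(n);P=cloud(n,d).reshape(-1,3);P=P[d.ravel()>0];q=np.array([wr(a) for a in P])
    m=q[(q[:,0]>-215)&(q[:,0]<-100)&(q[:,1]>80)&(q[:,1]<240)&(q[:,2]>12)&(q[:,2]<60)]
    print(n,len(m),np.percentile(m,[1,50,99],axis=0).round(1).tolist() if len(m) else 0,cv2.minAreaRect(m[:,:2].astype(np.float32)))
    for lo in range(80,220,15):
        k=m[(m[:,1]>lo)&(m[:,1]<lo+15)]
        if len(k)>5: print(lo,len(k),np.percentile(k[:,2],90).round(1),np.percentile(k[:,0],[3,97]).round(1),k[k[:,2]>np.percentile(k[:,2],60),0].mean().round(1))
    m=q[(q[:,0]>-175)&(q[:,0]<-100)&(abs(q[:,1])<75)&(q[:,2]>25)&(q[:,2]<70)]
    print("outlet can",len(m),np.percentile(m,[2,50,98],axis=0).round(0).tolist() if len(m) else 0)
E
```

```text
t 12.55 tcp [0.4979, -0.1149, 0.2265] j [-0.36, -0.1, 1.58, 0.04, 1.53, 1.31] grip 1.0 0.0 F [0.3, -0.5, 0.1]
top 437 [[-197.3, 91.4, 21.9], [-164.9, 152.7, 41.1], [-128.7, 209.4, 49.7]] ((-161.38746643066406, 146.65548706054688), (45.39268493652344, 131.60240173339844), 16.21640396118164)
80 14 45.1 [-152.7 -123.6] -143.3
95 47 44.6 [-169.1 -129.7] -149.8
110 52 47.1 [-175.3 -133.9] -153.4
125 63 46.0 [-178.6 -136.6] -157.5
140 54 45.1 [-183.6 -140.2] -162.9
155 57 45.6 [-189.6 -146.2] -166.8
170 59 46.8 [-193.2 -151.6] -172.9
185 54 47.7 [-197.5 -155. ] -174.7
200 37 46.9 [-197.8 -158.8] -179.8
outlet can 28 [[-175.0, -22.0, 40.0], [-173.0, 23.0, 45.0], [-167.0, 68.0, 69.0]]
scene 169 [[-187.1, 135.9, 17.2], [-159.1, 182.0, 40.5], [-143.2, 212.7, 48.2]] ((-163.06155395507812, 174.87380981445312), (40.82640075683594, 80.64804077148438), 16.2926082611084)
140 12 45.3 [-173.1 -152.1] -159.0
155 36 44.8 [-178.6 -143. ] -160.2
170 40 45.0 [-177.8 -144.8] -169.6
185 41 44.6 [-187.7 -148.3] -171.3
200 35 45.1 [-178.1 -154.8] -173.4
outlet can 61 [[-171.0, -75.0, 26.0], [-135.0, -74.0, 51.0], [-104.0, -61.0, 69.0]]
```

```bash
python3 - <<'E'
from kin import *
T=now();a=np.radians(10.1);R=rot([np.cos(a),np.sin(a),0],[0,0,-1])
P=rows(T,rk(-161.5,147,160),R);print([(round(m,2),j.round(2).tolist()) for m,j in ik(P[0],R)[:2]])
P=rows(P,rk(-161.5,147,27),R);print([(round(m,2),j.round(2).tolist()) for m,j in ik(P[0],R)[:2]])
E
```

```text
t 12.65 tcp [0.5005, -0.1169, 0.2265] j [-0.36, -0.1, 1.57, 0.04, 1.53, 1.31] grip 1.0 0.0 F [0.2, -0.8, -0.1]
13 x [6.2, -8.0, 6.9] [0.6, -0.44, -8.14] |d| 12.2 -> [0.497, -0.003, 0.141]
[(np.float64(0.76), [-0.12, 0.0, 1.64, -0.0, 1.5, -0.3])]
4 x [0.0, 0.0, 33.2] [0.0, 0.0, 0.0] |d| 33.2 -> [0.497, -0.003, 0.008]
[(np.float64(0.76), [-0.12, 0.13, 1.79, -0.0, 1.22, -0.3])]
```

Request:
{"op": "play_rows", "data": {"series": [[6.2,-8,6.9,0.6,-0.4,-8.1],[6.2,-8,6.9,0.6,-0.4,-8.1],[6.2,-8,6.9,0.6,-0.4,-8.1],[6.2,-8,6.9,0.6,-0.4,-8.1],[6.2,-8,6.9,0.6,-0.4,-8.1],[6.2,-8,6.9,0.6,-0.4,-8.1],[6.2,-8,6.9,0.6,-0.4,-8.1],[6.2,-8,6.9,0.6,-0.4,-8.1],[6.2,-8,6.9,0.6,-0.4,-8.1],[6.2,-8,6.9,0.6,-0.4,-8.1],[6.2,-8,6.9,0.6,-0.4,-8.1],[6.2,-8,6.9,0.6,-0.4,-8.1],[6.2,-8,6.9,0.6,-0.4,-8.1],[0,0,0,0,0,0]]}}

```text
time: 14.05
tool_pos: [0.498, -0.0022, 0.1391]
ee_rot: [0.646, 0.764, 0.003, -0.001]
ft_force: [-0.2, -0.4, 0.8]
grip_width: 0.998
grasp_force: 0.0
```

```bash
python3 - <<'E'
from kin import *
T=now();a=np.radians(10.1);R=rot([np.cos(a),np.sin(a),0],[0,0,-1])
rows(T,rk(-161.5,147,27),R)
p,d=camera("top");P=cloud("top",d).reshape(-1,3);P=P[d.ravel()>0];q=np.array([wr(a) for a in P])
m=q[(q[:,0]>-180)&(q[:,0]<-100)&(abs(q[:,1])<70)&(q[:,2]>8)&(q[:,2]<70)]
print("outlet can",len(m),np.percentile(m,[2,25,50,75,98],axis=0).round(0).tolist() if len(m) else 0)
E
```

```text
t 14.05 tcp [0.498, -0.0022, 0.1391] j [-0.12, 0.01, 1.64, 0.01, 1.5, -0.29] grip 1.0 0.0 F [-0.2, -0.4, 0.8]
4 x [-0.3, -0.3, 32.8] [0.04, -0.09, -0.13] |d| 32.8 -> [0.497, -0.003, 0.008]
outlet can 850 [[-176.0, -68.0, 13.0], [-164.0, -36.0, 22.0], [-146.0, -1.0, 47.0], [-120.0, 33.0, 56.0], [-102.0, 63.0, 64.0]]
```

Request:
{"op": "play_rows", "data": {"series": [[-0.3,-0.3,32.8,0,-0.1,-0.1],[-0.3,-0.3,32.8,0,-0.1,-0.1],[-0.3,-0.3,32.8,0,-0.1,-0.1],[-0.3,-0.3,32.8,0,-0.1,-0.1],[0,0,0,0,0,0]]}}

```text
time: 14.6
tool_pos: [0.4948, -0.0036, 0.0049]
ee_rot: [0.644, 0.765, -0.001, -0.002]
ft_force: [-1.1, -0.2, -1.5]
grip_width: 1.002
grasp_force: 0.0
```

Request:
{"op": "play_rows", "data": {"series": [[0,0,0,0,0,0],[0,0,0,0,0,0],[0,0,0,0,0,0],[0,0,0,0,0,0],[0,0,0,0,0,0],[0,0,0,0,0,0],[0,0,-40,0,0,0],[0,0,-40,0,0,0],[0,0,-40,0,0,0],[0,0,-40,0,0,0],[0,0,-40,0,0,0],[0,0,0,0,0,0]], "gripper": 255}}

```text
time: 15.8
tool_pos: [0.5002, -0.0036, 0.2175]
ee_rot: [0.643, 0.766, 0.006, 0.009]
ft_force: [0.9, -0.9, 0.4]
grip_width: 0.504
grasp_force: 61.6
```

```bash
cat > pv.py <<'E'
from kin import *
import sys
x,y,z=map(float,sys.argv[1:4]);T=now();R=rot(rk(1000,0,0)-RO,[0,0,-1]);rows(T,rk(x,y,z),R);print("grasp at",wr(T[0]-T[1][:,2]*.019).round(1))
E
python3 pv.py -75 0 225
```

```text
t 15.8 tcp [0.5002, -0.0036, 0.2175] j [-0.12, -0.04, 1.52, 0.0, 1.63, -0.29] grip 0.5 61.6 F [0.9, -0.9, 0.4]
5 x [-31.8, 11.5, 2.5] [0.24, 0.03, 3.21] |d| 34.0 -> [0.567, -0.159, 0.206]
grasp at [-158.7  146.9  236.5]
```

Request:
{"op": "play_rows", "data": {"series": [[-31.8,11.5,2.5,0.2,0,3.2],[-31.8,11.5,2.5,0.2,0,3.2],[-31.8,11.5,2.5,0.2,0,3.2],[-31.8,11.5,2.5,0.2,0,3.2],[-31.8,11.5,2.5,0.2,0,3.2],[0,0,0,0,0,0]]}}

```text
time: 16.4
tool_pos: [0.5638, -0.1617, 0.1948]
ee_rot: [0.745, 0.667, -0.006, -0.004]
ft_force: [1.0, 0.7, -2.1]
grip_width: 0.5
grasp_force: 61.7
```

```bash
cat > held.py <<'E'
from h import *
out=[]
for n in("top","scene"):
    p,d=camera(n);P=cloud(n,d).reshape(-1,3);P=P[d.ravel()>0];q=np.array([wr(a) for a in P])
    m=q[(q[:,0]>-115)&(q[:,0]<-30)&(abs(q[:,1])<100)&(q[:,2]>196)&(q[:,2]<262)]
    for lo in range(-90,90,15):
        k=m[(m[:,1]>lo)&(m[:,1]<lo+15)]
        if len(k)>5: print(n,lo,len(k),"ztop",np.percentile(k[:,2],92).round(1),"x",np.percentile(k[:,0],[3,97]).round(1),"ymin/max",k[:,1].min().round(0),k[:,1].max().round(0))
E
python3 held.py; python3 pv.py -70 0 159
```

```text
top -75 32 ztop 228.6 x [-97.9 -60.8] ymin/max -71.0 -60.0
top -60 61 ztop 227.8 x [-99.  -65.5] ymin/max -59.0 -45.0
top -45 37 ztop 226.5 x [-99.8 -81.8] ymin/max -44.0 -31.0
top -30 13 ztop 240.9 x [-112.   -88.9] ymin/max -30.0 -15.0
top -15 6 ztop 253.2 x [-111.6 -105.2] ymin/max -14.0 -0.0
top 0 37 ztop 250.8 x [-112.9  -80.8] ymin/max 2.0 14.0
top 15 64 ztop 229.3 x [-99.4 -61.6] ymin/max 15.0 30.0
top 30 50 ztop 228.3 x [-100.3  -62.8] ymin/max 30.0 45.0
scene -75 65 ztop 225.1 x [-91.7 -56.8] ymin/max -70.0 -60.0
scene -60 67 ztop 226.8 x [-83.4 -55.2] ymin/max -60.0 -45.0
scene -45 70 ztop 226.5 x [-85.5 -56.2] ymin/max -45.0 -30.0
scene -30 72 ztop 228.1 x [-91.8 -54.3] ymin/max -29.0 -15.0
scene -15 121 ztop 253.2 x [-105.   -41.7] ymin/max -15.0 -0.0
scene 0 30 ztop 247.8 x [-104.5  -31.9] ymin/max 0.0 15.0
scene 15 31 ztop 220.1 x [-67.5 -55.1] ymin/max 16.0 30.0
scene 30 62 ztop 227.9 x [-81.4 -56.3] ymin/max 30.0 45.0
scene 45 60 ztop 227.6 x [-86.2 -56.4] ymin/max 46.0 59.0
scene 60 23 ztop 227.7 x [-78.9 -57.1] ymin/max 60.0 66.0
t 16.5 tcp [0.5634, -0.1582, 0.1958] j [-0.37, 0.18, 1.33, -0.0, 1.64, -0.26] grip 0.51 61.7 F [0.7, 1.1, -1.7]
2 x [0.1, 4.8, 27.8] [-0.38, 0.02, -0.01] |d| 28.3 -> [0.572, -0.159, 0.14]
grasp at [-7.880e+01 -1.000e-01  2.148e+02]
```

```bash
python3 pv.py -70 2 164
```

```text
t 16.5 tcp [0.5634, -0.1582, 0.1958] j [-0.37, 0.18, 1.33, -0.0, 1.64, -0.26] grip 0.51 61.7 F [0.7, 1.1, -1.7]
2 x [1.1, 4.8, 25.3] [-0.38, 0.02, -0.01] |d| 25.8 -> [0.573, -0.157, 0.145]
grasp at [-7.880e+01 -1.000e-01  2.148e+02]
```

Request:
{"op": "play_rows", "data": {"series": [[0.7,3.2,16.5,-0.2,0,0],[0.7,3.2,16.5,-0.2,0,0],[0.7,3.2,16.5,-0.2,0,0],[0,0,0,0,0,0],[0,0,0,0,0,0]]}}

```text
time: 17.0
tool_pos: [0.5729, -0.1558, 0.1476]
ee_rot: [0.743, 0.669, -0.001, 0.0]
ft_force: [-0.3, -0.8, -1.2]
grip_width: 0.507
grasp_force: 61.7
```

```bash
python3 pv.py -70 2 164
```

```text
t 17.0 tcp [0.5729, -0.1558, 0.1476] j [-0.36, 0.21, 1.39, -0.0, 1.54, -0.26] grip 0.51 61.7 F [-0.3, -0.8, -1.2]
1 x [-1.3, -0.2, 2.6] [-0.07, 0.1, 0.12] |d| 2.9 -> [0.573, -0.157, 0.145]
grasp at [-69.8   3.3 166.6]
```

Request:
{"op": "play_rows", "data": {"series": [[-1.3,0,3,0,0,0],[0,0,0,0,0,0],[0,0,0,0,0,0],[0,0,0,0,0,0],[0,0,0,0,0,0],[0,0,-25,0,0,0],[0,0,-25,0,0,0],[0,0,-25,0,0,0],[0,0,0,0,0,0]], "gripper": 55}}

```text
time: 17.9
tool_pos: [0.5749, -0.1589, 0.2245]
ee_rot: [0.744, 0.669, 0.001, 0.004]
ft_force: [-0.8, 0.1, 2.0]
grip_width: 0.789
grasp_force: 0.0
```

```bash
python3 ps.py -85 200 8 0; python3 see.py
```

```text
t 17.9 tcp [0.5749, -0.1589, 0.2245] j [-0.36, 0.19, 1.27, -0.0, 1.67, -0.26] grip 0.79 0.0 F [-0.8, 0.1, 2.0]
1 [(np.float64(0.71), [-0.4, 0.06, 1.46, 0.04, 1.48, -1.86])] 90.0
12 x [1.2, -1.3, 1.9] [-0.51, -0.48, -7.48] |d| 2.6 -> [0.557, -0.157, 0.2]
-1 [(np.float64(0.82), [-0.4, 0.06, 1.46, 0.04, 1.48, 1.28])] 90.0
12 x [-1.2, -1.3, 1.9] [-0.48, 0.51, 7.49] |d| 2.6 -> [0.557, -0.157, 0.2]
tcp rack [-67.5   0.4 224.5]
167
-70 23 z 163.8 x [-111.1  -42.4  -31.5]
-50 6 z 152.3 x [-111.5  -78.5  -44.4]
-10 9 z 160.6 x [-47.9 -45.5 -41.5]
10 61 z 168.2 x [-48.5 -37.5  -9.6]
30 14 z 169.1 x [-86.2 -42.7 -22. ]
50 52 z 171.0 x [-47.8 -27.4  -7.6]
```

Request:
{"op": "play_rows", "data": {"series": [[-1.2,-1.3,1.9,-0.5,0.5,7.5],[-1.2,-1.3,1.9,-0.5,0.5,7.5],[-1.2,-1.3,1.9,-0.5,0.5,7.5],[-1.2,-1.3,1.9,-0.5,0.5,7.5],[-1.2,-1.3,1.9,-0.5,0.5,7.5],[-1.2,-1.3,1.9,-0.5,0.5,7.5],[-1.2,-1.3,1.9,-0.5,0.5,7.5],[-1.2,-1.3,1.9,-0.5,0.5,7.5],[-1.2,-1.3,1.9,-0.5,0.5,7.5],[-1.2,-1.3,1.9,-0.5,0.5,7.5],[-1.2,-1.3,1.9,-0.5,0.5,7.5],[-1.2,-1.3,1.9,-0.5,0.5,7.5],[0,0,0,0,0,0]], "gripper": 100}}

```text
time: 19.25
tool_pos: [0.5542, -0.1557, 0.1932]
ee_rot: [0.996, -0.054, 0.064, 0.004]
ft_force: [-0.1, -0.0, -0.3]
grip_width: 0.6
grasp_force: 0.0
```

```bash
python3 ps.py -80 140 8 0 | tail -3; python3 see.py 175
```

```text
-1 [(np.float64(0.86), [-0.39, 0.1, 1.54, 0.04, 1.36, 1.28])] 1.0
2 x [0.7, 0.7, 26.9] [0.03, 0.31, -0.04] |d| 26.9 -> [0.562, -0.158, 0.14]
tcp rack [-88.4   1.4 193.2]
118
30 43 z 168.1 x [-37.7 -17.9  -1. ]
50 66 z 168.6 x [-39.4 -23.   -1.1]
```

Request:
{"op": "play_rows", "data": {"series": [[0.6,0.7,27.6,0,0.3,0],[0.6,0.7,27.6,0,0.3,0],[0,0,0,0,0,0],[14,0,3.4,0,0,0],[14,0,3.4,0,0,0],[14,0,3.4,0,0,0],[14,0,3.4,0,0,0],[14,0,3.4,0,0,0],[0,0,0,0,0,0]]}}

```text
time: 20.2
tool_pos: [0.6369, -0.167, 0.1358]
ee_rot: [0.996, -0.053, 0.073, 0.005]
ft_force: [-0.1, 0.9, -0.2]
grip_width: 0.61
grasp_force: 0.0
```

```bash
cat > ins.py <<'E'
from h import *
T=now();print("tcp rack",wr(T[0]).round(1))
p,d=camera("scene");P=cloud("scene",d).reshape(-1,3);P=P[d.ravel()>0];q=np.array([wr(a) for a in P])
# grayscale mean under the hood region in image, as sign of a can
for x in range(10,170,20): print(x,[int(p[int(v),int(u)].mean()) for u,v in [proj("scene",rk(x,y,182)) for y in(-40,-20,0,20,40)]],end="; ")
E
python3 ins.py
```

```text
t 20.2 tcp [0.6369, -0.167, 0.1358] j [-0.36, 0.26, 1.37, 0.03, 1.37, 1.31] grip 0.61 0.0 F [-0.1, 0.9, -0.2]
tcp rack [ -5.   -1.1 135.8]
10 [137, 167, 166, 120, 153]; 30 [129, 128, 129, 128, 128]; 50 [149, 155, 155, 172, 150]; 70 [146, 142, 143, 141, 141]; 90 [143, 143, 142, 144, 144]; 110 [138, 137, 137, 138, 138]; 130 [150, 151, 150, 148, 131]; 150 [150, 150, 150, 150, 130];
```

Request:
{"op": "play_rows", "data": {"series": [[-25,0,-4,0,0,0],[-30,0,-4,0,0,0],[-5,0,-40,0,0,0],[-5,0,-45,0,0,0],[-30,-40,-20,0,0,0],[-20,-40,0,0,0,0],[0,-40,0,0,0,0],[0,-40,0,0,0,0],[0,0,0,0,0,0]], "gripper": 0}}

```text
time: 21.15
tool_pos: [0.5248, 0.0079, 0.229]
ee_rot: [0.996, -0.051, 0.072, 0.004]
ft_force: [0.5, -1.0, 0.0]
grip_width: 1.001
grasp_force: 0.0
```

```bash
python3 - <<'E'
from kin import *
T=now()
p,d=camera("top");p2,d2=camera("scene");np.savez("pics/f.npz",p=p,d=d,p2=p2,d2=d2)
a=cv2.resize(p[95:245,280:420,::-1],(400,429));b=cv2.resize(p2[160:330,235:405,::-1],(400,400))
o=np.zeros((429,800,3),np.uint8);o[:,:400]=a;o[:400,400:]=b;cv2.imwrite("pics/s9.png",o)
P=cloud("top",d);P[d==0]=-1
q=P[181:221,231:257].reshape(-1,3);f=q[(q[:,2]>.125)&(q[:,2]<.15)];print("B",len(f),np.median(f,0).round(4),cv2.minAreaRect((f[:,:2]*1000).astype(np.float32))[0] if len(f) else 0)
x,y=CAN["B"];
for tl in(40,45):
    R=pickR(np.degrees(np.arctan2(y,x)),tl);P0=rows(T,np.array([x,y,.09])-R[:,2]*.12+[0,0,.03],R)
    print([(round(m,2),j.round(2).tolist()) for m,j in ik(P0[0],R)[:2]])
E
```

```text
t 21.15 tcp [0.5248, 0.0079, 0.229] j [-0.09, -0.07, 1.54, -0.0, 1.53, 1.58] grip 1.0 0.0 F [0.5, -1.0, 0.0]
B 136 [0.5662 0.2499 0.1339] (567.046142578125, 249.83961486816406)
6 x [-1.0, -36.1, 6.2] [2.04, 5.17, -4.55] |d| 36.7 -> [0.508, 0.223, 0.197]
[(np.float64(0.42), [0.25, -0.34, 1.97, 0.14, 0.83, 1.35])]
6 x [-2.7, -35.7, 6.8] [2.24, 5.99, -4.48] |d| 36.4 -> [0.502, 0.221, 0.191]
[(np.float64(0.36), [0.24, -0.4, 2.06, 0.19, 0.71, 1.3])]
```

View pics/s9.png

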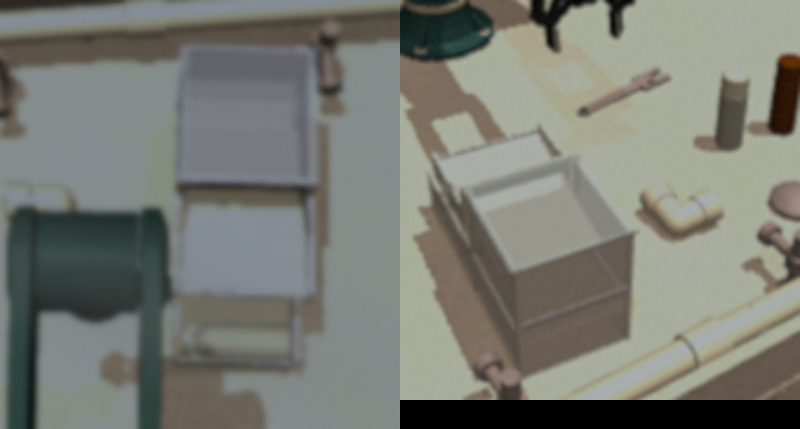

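The picture shows the open can at the outlet (200–290, 338 in the top view, head to the left). The landing is clear, B still stands and the bystanders haven't moved. Now to pick B with partly closed fingers.

Request:
{"op": "play_rows", "data": {"series": [[-1,-36.1,6.2,2,5.2,-4.6],[-1,-36.1,6.2,2,5.2,-4.6],[-1,-36.1,6.2,2,5.2,-4.6],[-1,-36.1,6.2,2,5.2,-4.6],[-1,-36.1,6.2,2,5.2,-4.6],[-1,-36.1,6.2,2,5.2,-4.6],[0,0,0,0,0,0],[0,0,0,0,0,0]], "gripper": 60}}

```text
time: 22.05
tool_pos: [0.5097, 0.2178, 0.1956]
ee_rot: [0.92, 0.192, 0.335, -0.065]
ft_force: [0.3, 0.4, 0.3]
grip_width: 0.765
grasp_force: 0.0
```

```bash
python3 - <<'E'
from kin import *
T=now();x,y=.567,.2497;R=pickR(np.degrees(np.arctan2(y,x)),40)
P=rows(T,np.array([x,y,.088])-R[:,2]*.07,R,3);rows(P,np.array([x,y,.088])-R[:,2]*.002,R,3)
E
```

```text
t 22.05 tcp [0.5097, 0.2178, 0.1956] j [0.24, -0.34, 1.98, 0.14, 0.82, 1.34] grip 0.76 0.0 F [0.3, 0.4, 0.3]
3 x [-6.4, -2.2, 24.4] [0.19, 0.03, 0.02] |d| 25.3 -> [0.537, 0.236, 0.127]
3 x [0.0, -0.0, 22.7] [0.0, 0.0, 0.0] |d| 22.7 -> [0.577, 0.254, 0.075]
```

Request:
{"op": "play_rows", "data": {"series": [[-9,-3.3,0,0.3,0,0],[-9,-3.3,30,0.3,0,0],[0,0,42,0,0,0],[0,0,0,0,0,0]]}}

```text
time: 22.45
tool_pos: [0.5365, 0.2364, 0.1219]
ee_rot: [0.922, 0.194, 0.329, -0.07]
ft_force: [-0.4, 0.3, -1.3]
grip_width: 0.765
grasp_force: 0.0
```

```bash
python3 - <<'E'
from kin import *
T=now();x,y=.567,.2497;R=pickR(np.degrees(np.arctan2(y,x)),40)
rows(T,np.array([x,y,.088])-R[:,2]*.002,R,3)
E
```

```text
t 22.45 tcp [0.5365, 0.2364, 0.1219] j [0.26, -0.19, 2.01, 0.16, 0.65, 1.33] grip 0.76 0.0 F [-0.4, 0.3, -1.3]
3 x [1.4, 0.1, 21.4] [-0.03, 0.25, -0.02] |d| 21.5 -> [0.577, 0.254, 0.075]
```

Request:
{"op": "play_rows", "data": {"series": [[1.6,0.1,21.4,0,0.3,0],[1.6,0.1,21.4,0,0.3,0],[1.6,0.1,21.4,0,0.3,0],[0,0,0,0,0,0],[0,0,0,0,0,0]]}}

```text
time: 22.95
tool_pos: [0.5793, 0.2553, 0.0847]
ee_rot: [0.917, 0.193, 0.342, -0.072]
ft_force: [-0.2, 0.5, 0.7]
grip_width: 0.762
grasp_force: 0.0
```

Request:
{"op": "play_rows", "data": {"series": [[0,0,0,0,0,0],[0,0,0,0,0,0],[0,0,0,0,0,0],[0,0,0,0,0,0],[0,0,0,0,0,0]], "gripper": 255}}

```text
time: 23.45
tool_pos: [0.5798, 0.2564, 0.086]
ee_rot: [0.916, 0.194, 0.344, -0.073]
ft_force: [-0.2, -0.5, 6.7]
grip_width: 0.498
grasp_force: 61.7
```

```bash
python3 pl.py .09 -60 a
```

```text
t 23.45 tcp [0.5798, 0.2564, 0.086] j [0.28, -0.03, 1.97, 0.19, 0.5, 1.31] grip 0.5 61.7 F [-0.2, -0.5, 6.7]
can axis in tool [ 0.658  0.    -0.753] tilt 41.2
5 x [22.4, 0.0, -25.6] [0.0, 0.0, 0.0] |d| 34.0 -> [0.58, 0.256, 0.256]
24 x [-15.8, 9.5, 3.8] [-0.21, -3.41, -2.75] |d| 18.9 -> [0.563, -0.149, 0.223]
[(np.float64(0.22), [0.07, 0.25, 1.44, -0.86, 1.63, 0.2])]
```

Request:
{"op": "play_rows", "data": {"series": [[22.4,0,-25.6,0,0,0],[22.4,0,-25.6,0,0,0],[22.4,0,-25.6,0,0,0],[22.4,0,-25.6,0,0,0],[22.4,0,-25.6,0,0,0],[-15.8,9.5,0,-0.2,-3.4,-2.8],[-15.8,9.5,0,-0.2,-3.4,-2.8],[-15.8,9.5,0,-0.2,-3.4,-2.8],[-15.8,9.5,0,-0.2,-3.4,-2.8],[-15.8,9.5,0,-0.2,-3.4,-2.8],[-15.8,9.5,0,-0.2,-3.4,-2.8],[-15.8,9.5,0,-0.2,-3.4,-2.8],[-15.8,9.5,0,-0.2,-3.4,-2.8],[0,0,0,0,0,0]]}}

```text
time: 24.85
tool_pos: [0.5283, 0.1291, 0.2002]
ee_rot: [0.918, 0.373, 0.126, 0.054]
ft_force: [0.2, 0.6, -2.4]
grip_width: 0.502
grasp_force: 62.1
```

```bash
python3 pl.py .094 -80 b 240
```

```text
t 24.85 tcp [0.5283, 0.1291, 0.2002] j [0.17, -0.1, 1.65, -0.05, 1.33, 0.97] grip 0.5 62.1 F [0.2, 0.6, -2.4]
can axis in tool [ 0.191  0.194 -0.962] tilt 15.8
[-149.6  281.4  218.5] [ -3.5 -54.4 -43.6]
9 x [-25.6, 17.9, 7.8] [-0.39, -6.04, -4.84] |d| 32.2 -> [0.564, -0.145, 0.228]
```

Request:
{"op": "play_rows", "data": {"series": [[6.7,6.8,-33.7,0,0,0],[6.7,6.8,-33.7,0,0,0],[0,0,0,0,0,0]]}}

```text
time: 25.15
tool_pos: [0.531, 0.1309, 0.2784]
ee_rot: [0.917, 0.373, 0.134, 0.055]
ft_force: [-0.8, -0.7, -1.2]
grip_width: 0.5
grasp_force: 62.1
```

```bash
python3 pl.py .094 -80 b 235
```

```text
t 25.15 tcp [0.531, 0.1309, 0.2784] j [0.17, -0.13, 1.51, -0.05, 1.47, 0.96] grip 0.5 62.1 F [-0.8, -0.7, -1.2]
can axis in tool [ 0.204  0.201 -0.958] tilt 16.7
[-147.4  283.4  296.6] [ -2.9 -55.  -43.9]
9 x [-23.2, 15.5, 16.8] [-0.32, -6.11, -4.88] |d| 32.5 -> [0.564, -0.145, 0.223]
```

Request:
{"op": "play_rows", "data": {"series": [[-23.2,15.5,16.8,-0.3,-6.1,-4.9],[-23.2,15.5,16.8,-0.3,-6.1,-4.9],[-23.2,15.5,16.8,-0.3,-6.1,-4.9],[-23.2,15.5,16.8,-0.3,-6.1,-4.9],[-23.2,15.5,16.8,-0.3,-6.1,-4.9],[-23.2,15.5,16.8,-0.3,-6.1,-4.9],[-23.2,15.5,16.8,-0.3,-6.1,-4.9],[-23.2,15.5,16.8,-0.3,-6.1,-4.9],[-23.2,15.5,16.8,-0.3,-6.1,-4.9],[0,0,0,0,0,0],[0,0,0,0,0,0]]}}

```text
time: 26.25
tool_pos: [0.5611, -0.1453, 0.2142]
ee_rot: [0.671, 0.609, -0.319, 0.277]
ft_force: [-0.9, -0.0, -1.4]
grip_width: 0.502
grasp_force: 62.1
```

```bash
python3 held.py; python3 pl.py .091 -67 b 156
```

```text
top -75 67 ztop 251.2 x [-105.9  -64.6] ymin/max -74.0 -60.0
top -60 75 ztop 251.3 x [-105.6  -64. ] ymin/max -60.0 -45.0
top -45 77 ztop 250.3 x [-105.5  -64.3] ymin/max -45.0 -30.0
top -30 76 ztop 249.9 x [-105.4  -65.1] ymin/max -30.0 -15.0
top -15 72 ztop 250.6 x [-104.2  -65.8] ymin/max -15.0 -0.0
top 0 81 ztop 250.5 x [-108.9  -59.7] ymin/max 0.0 15.0
top 15 106 ztop 248.1 x [-113.   -50.9] ymin/max 15.0 30.0
top 30 109 ztop 255.5 x [-113.9  -40.6] ymin/max 31.0 45.0
top 45 89 ztop 261.0 x [-113.2  -33.5] ymin/max 45.0 60.0
top 60 34 ztop 261.4 x [-114.3  -31.7] ymin/max 60.0 74.0
scene -75 104 ztop 250.6 x [-100.   -60.5] ymin/max -74.0 -60.0
scene -60 74 ztop 250.9 x [-87.  -59.3] ymin/max -60.0 -45.0
scene -45 72 ztop 250.2 x [-88.8 -59.4] ymin/max -45.0 -30.0
scene -30 73 ztop 250.5 x [-88.6 -59.1] ymin/max -30.0 -15.0
scene -15 70 ztop 250.2 x [-87.3 -59.2] ymin/max -15.0 -1.0
scene 0 77 ztop 249.0 x [-89.8 -54.6] ymin/max 0.0 15.0
scene 15 96 ztop 248.7 x [-107.9  -46.6] ymin/max 15.0 30.0
scene 30 111 ztop 256.8 x [-110.1  -34.1] ymin/max 30.0 45.0
scene 45 77 ztop 260.5 x [-110.1  -30.7] ymin/max 45.0 60.0
scene 60 29 ztop 260.7 x [-107.9  -32.7] ymin/max 60.0 73.0
t 26.35 tcp [0.5616, -0.1452, 0.2164] j [0.08, 0.25, 1.44, -0.85, 1.64, 0.2] grip 0.5 62.1 F [0.6, 0.4, -1.7]
can axis in tool [-0.766 -0.014 -0.642] tilt 50.0
[-82.1  27.2 228.7] [-0.4  0.   0.7]
2 x [27.1, 8.0, 24.1] [-0.18, 0.01, 0.36] |d| 37.1 -> [0.576, -0.149, 0.144]
```

```bash
python3 pl.py .100 -67 b 157
```

```text
t 26.35 tcp [0.5616, -0.1452, 0.2164] j [0.08, 0.25, 1.44, -0.85, 1.64, 0.2] grip 0.5 62.1 F [0.6, 0.4, -1.7]
can axis in tool [-0.766 -0.014 -0.642] tilt 50.0
[-82.1  27.2 228.7] [-0.4  0.   0.7]
2 x [29.6, 8.0, 20.4] [-0.18, 0.01, 0.36] |d| 36.8 -> [0.577, -0.14, 0.145]
```

Request:
{"op": "play_rows", "data": {"series": [[14.8,4,10.2,0,0,0.2],[14.8,4,10.2,0,0,0.2],[14.8,4,10.2,0,0,0.2],[14.8,4,10.2,0,0,0.2],[0,0,0,0,0,0],[0,0,0,0,0,0]]}}

```text
time: 26.95
tool_pos: [0.5773, -0.141, 0.1439]
ee_rot: [0.675, 0.604, -0.318, 0.28]
ft_force: [0.3, -0.0, -2.1]
grip_width: 0.504
grasp_force: 62.4
```

```bash
python3 pl.py .100 -67 b 157
```

```text
t 26.95 tcp [0.5773, -0.141, 0.1439] j [0.08, 0.35, 1.47, -0.85, 1.56, 0.31] grip 0.5 62.4 F [0.3, -0.0, -2.1]
can axis in tool [-0.768 -0.006 -0.641] tilt 50.2
[-66.8  33.1 156.1] [-0.5  0.2  0. ]
1 x [-0.1, -0.0, -1.3] [-0.49, 0.15, 0.03] |d| 1.3 -> [0.577, -0.14, 0.145]
```

Request:
{"op": "play_rows", "data": {"series": [[0,0,0,0,0,0],[0,0,0,0,0,0],[0,0,0,0,0,0],[0,0,0,0,0,0],[-23,0,-19,0,0,0],[-23,0,-19,0,0,0],[-23,0,-19,0,0,0],[0,0,0,0,0,0]], "gripper": 55}}

```text
time: 27.75
tool_pos: [0.5796, -0.1419, 0.2409]
ee_rot: [0.677, 0.602, -0.314, 0.285]
ft_force: [0.2, 0.8, 0.5]
grip_width: 0.784
grasp_force: 0.0
```

```bash
python3 see.py; python3 ps.py -85 200 8 0|tail -3
```

```text
511
-70 68 z 168.3 x [-103.6  -24.2   -1.7]
-50 81 z 168.8 x [-82.4 -24.3  -3. ]
-30 82 z 170.0 x [-81.1 -25.   -2.6]
-10 82 z 168.2 x [-40.9 -25.6  -3.8]
10 78 z 168.7 x [-41.1 -26.5  -7.9]
30 79 z 167.6 x [-42.2 -26.5  -3.7]
50 41 z 170.1 x [-110.   -27.5   -3.9]
-1 [(np.float64(0.82), [-0.4, 0.06, 1.46, 0.04, 1.48, 1.28])] 103.0
13 x [-1.0, -1.1, 3.6] [2.57, 3.48, 6.66] |d| 3.9 -> [0.557, -0.157, 0.2]
tcp rack [-65.5  18.1 237.8]
```

Can B rests square on the flap. Turning to the push pose.

Request:
{"op": "play_rows", "data": {"series": [[-1,-1.1,3.6,2.6,3.5,6.7],[-1,-1.1,3.6,2.6,3.5,6.7],[-1,-1.1,3.6,2.6,3.5,6.7],[-1,-1.1,3.6,2.6,3.5,6.7],[-1,-1.1,3.6,2.6,3.5,6.7],[-1,-1.1,3.6,2.6,3.5,6.7],[-1,-1.1,3.6,2.6,3.5,6.7],[-1,-1.1,3.6,2.6,3.5,6.7],[-1,-1.1,3.6,2.6,3.5,6.7],[-1,-1.1,3.6,2.6,3.5,6.7],[-1,-1.1,3.6,2.6,3.5,6.7],[-1,-1.1,3.6,2.6,3.5,6.7],[-1,-1.1,3.6,2.6,3.5,6.7],[0,0,0,0,0,0]], "gripper": 100}}

```text
time: 29.2
tool_pos: [0.5534, -0.1578, 0.1945]
ee_rot: [0.996, -0.059, 0.066, 0.001]
ft_force: [-0.8, 0.0, -0.0]
grip_width: 0.607
grasp_force: 0.0
```

```bash
python3 ps.py -80 140 8 0|tail -3
```

```text
-1 [(np.float64(0.86), [-0.39, 0.1, 1.54, 0.04, 1.36, 1.28])] 1.0
2 x [0.8, -0.3, 27.6] [-0.14, 0.22, -0.36] |d| 27.6 -> [0.562, -0.158, 0.14]
tcp rack [-89.   -0.8 194.5]
```

Request:
{"op": "play_rows", "data": {"series": [[0.8,-0.3,28,-0.1,0.3,-0.3],[0.8,-0.3,28,-0.1,0.3,-0.3],[0,0,0,0,0,0],[14,0,3.4,0,0,0],[14,0,3.4,0,0,0],[14,0,3.4,0,0,0],[14,0,3.4,0,0,0],[14,0,3.4,0,0,0],[0,0,0,0,0,0],[-25,0,-4,0,0,0],[-30,0,-4,0,0,0],[-5,0,-40,0,0,0],[-5,0,-45,0,0,0],[-30,-40,-20,0,0,0],[-20,-40,0,0,0,0],[0,-40,0,0,0,0],[0,-40,0,0,0,0],[0,-40,0,0,0,0],[0,-40,0,0,0,0],[0,0,0,0,0,0]]}}

```text
time: 31.2
tool_pos: [0.5338, 0.0889, 0.2295]
ee_rot: [0.996, -0.049, 0.073, 0.003]
ft_force: [0.2, -1.5, -0.4]
grip_width: 0.604
grasp_force: 0.0
```

Request:
{"op": "play_rows", "data": {"series": [[0,0,0,0,0,0],[0,0,0,0,0,0],[0,0,0,0,0,0],[0,0,0,0,0,0],[0,0,0,0,0,0],[0,0,0,0,0,0],[0,0,0,0,0,0],[0,0,0,0,0,0],[0,0,0,0,0,0],[0,0,0,0,0,0],[0,0,0,0,0,0],[0,0,0,0,0,0],[0,0,0,0,0,0],[0,0,0,0,0,0],[0,0,0,0,0,0]]}}

```text
time: 32.7
tool_pos: [0.5343, 0.0842, 0.2291]
ee_rot: [0.996, -0.053, 0.073, 0.004]
ft_force: [0.3, 0.4, -1.2]
grip_width: 0.606
grasp_force: 0.0
```

```bash
python3 see.py; python3 - <<'E'
from h import *
p,d=camera("top");p2,d2=camera("scene")
a=cv2.resize(p[100:235,325:405,::-1],(355,600));b=cv2.resize(p2[205:325,240:329,::-1],(445,600))
cv2.imwrite("pics/s10.png",cv2.convertScaleAbs(np.hstack([a,b]),alpha=1.2))
E
```

```text
10
```

View pics/s10.png

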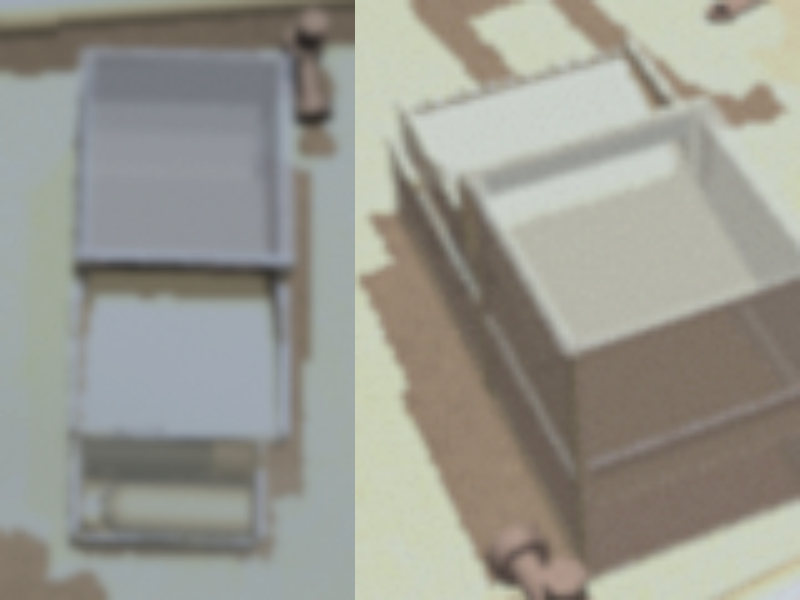

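The picture shows the open can at the outlet (85–255, 505), a capped can behind it (85–255, 460), and both the landing and the upper run empty. Handing in.

```bash
python3 -c "
from cell import *
print(job_done())"
```

```text
the job is handed in; nothing more can be done
None
```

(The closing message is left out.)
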